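# Gang-clamp dent rollers and lock the collar

## Task

Clamp all the loose nickel-plated dent rollers in the gang clamp for polishing. First, before moving the jaw, turn the brass lock collar to its unlocked mark (the round stud); then draw the jaw back, stand every roller upright in the channel in one row, and slide the jaw shut until it presses the whole row firmly against the stop block. Then turn the collar clockwise until its pointer is at the locked mark (the bar), leaving the row clamped tight, and leave everything else on the bench where it is.

Things in the scene. Friction and masses are not known exactly. Their poses are not given: they have to be found in the camera images.
- clamp: the gang clamp, a steel fixture fixed to the bench, at another place and yaw each time. Origin at its underside, z up, y along its length from the stop block (-y end) to the lock head (+y end). Base plate 62 mm wide in x, from y -177 to +170 mm; its top, the bed, 10 mm above the bench
- channel (a point): middle of the open channel, on the bed at clamp (0, -61 mm), 10 mm above the bench; axes as the clamp's. Two guide strips 4 mm thick, 6 mm tall above the bed (tops 16 mm above the bench), leave 38 mm between them (inner faces at x = +-19 mm) and run along y from clamp y -172 to +85 mm
- lock_head (a point): centre of the top of the lock head, 34 mm above the bench at clamp (0, +130 mm): a block 62 x 60 mm under the collar. The jaw's round rod (10 mm, centre 24 mm above the bench) runs through it along y and comes out beyond, as far as clamp y = +263 mm when the jaw is open: keep that strip free
- stop_block: fixed steel block 62 x 20 x 30 mm at the -y end of the channel, top 40 mm above the bench; axes as the clamp's, origin at its underside on the bed, at clamp y = -162 mm
- stop_face (a point): centre of the stop block's pressing face, 25 mm above the bench, at clamp (0, -152 mm); axes as the clamp's
- jaw (a joint): the sliding jaw, in m: 0 = most shut (84 mm between the stop face and the jaw face), grows as it opens along the clamp's +y, limit 0.098 (182 mm between the faces). It stays where left; about 3 N of sliding friction. Found partly shut, 84 to 114 mm between the faces.
- jaw_face (a point): centre of the jaw's pressing face (black rubber facing 50 x 30 mm; it looks to the clamp's -y), 25 mm above the bench; moves with the jaw; axes as the clamp's. The jaw block reaches 30 mm from the face to +y, top 42.5 mm above the bench
- jaw_fin (a point): centre of the top edge of the jaw's upright dark fin, 79 mm above the bench, 18 mm to +y of the pressing face. The fin is 10 mm thick along y, 40 mm wide along x and rises 36 mm above the jaw block; pinch it from above across its thickness, or push it
- collar (a joint): the captive brass lock collar, in rad, about a vertical axis: 0 = unlocked (pointer along the clamp's +y, at the round stud), grows clockwise seen from above, 1.571 = locked (pointer along the clamp's +x, at the bar-shaped mark). Limits -0.12 and 1.95, so the stops lie beyond the marks; stays where left (0.08 N m friction). Found near locked
- collar_top (a point): centre of the collar's top face, 60.5 mm above the bench, at clamp (0, +130 mm). The collar is a knurled ring 50 mm across and 24 mm tall (its underside 36.5 mm above the bench) round a fixed steel stud 22 mm across that ends 67 mm above the bench
- collar_pointer (a point): tip of the collar's pointer, a lug 8 mm wide and 10 mm tall that stands out from the ring to 42 mm from the axis, 42.5 mm above the bench; turns with the collar
- roller1: nickel-plated steel dent roller, a plain cylinder 32 mm across and 30 mm tall, about 0.15 kg, standing on its end on the bench; origin at its centre (15 mm above the bench as it stands), z along its axis; both ends are alike and either may be up. Three to five rollers are there
- roller2: nickel-plated steel dent roller, a plain cylinder 32 mm across and 30 mm tall, about 0.15 kg, standing on its end on the bench; origin at its centre (15 mm above the bench as it stands), z along its axis; both ends are alike and either may be up. Three to five rollers are there
- roller3: nickel-plated steel dent roller, a plain cylinder 32 mm across and 30 mm tall, about 0.15 kg, standing on its end on the bench; origin at its centre (15 mm above the bench as it stands), z along its axis; both ends are alike and either may be up. Three to five rollers are there
- roller4: nickel-plated steel dent roller, a plain cylinder 32 mm across and 30 mm tall, about 0.15 kg, standing on its end on the bench; origin at its centre (15 mm above the bench as it stands), z along its axis; both ends are alike and either may be up. Three to five rollers are there
- roller5: nickel-plated steel dent roller, a plain cylinder 32 mm across and 30 mm tall, about 0.15 kg, standing on its end on the bench; origin at its centre (15 mm above the bench as it stands), z along its axis; both ends are alike and either may be up. Three to five rollers are there
- bell_key: bystander: tarnished brass bell key, a 48 mm cup with a 100 mm arm, lying flat; origin under the cup's centre
- pusher: bystander: rubber-tipped steel pusher with a wooden handle, 190 mm long and 22 mm thick, lying along its x; origin under its middle
- mug: bystander: enamel mug of spring hooks, 76 mm across, 82 mm tall (hooks to 140 mm), handle out to 64 mm from its axis on +y; origin at its underside
- oil_bottle: bystander: small key-oil bottle, 32 mm across, 85 mm tall; origin at its underside
- pad_tin: bystander: closed flat aluminium pad tin, 72 mm across, 22 mm tall (much wider than a roller); origin at its underside
- screwdriver: bystander: screwdriver 150 mm long, lying
Not all that is in view belongs to the job. What is shaped like the roller4 but purple or turquoise is not meant.

How it is judged:
On the way, in this order (a step that is already met when the one before it is completed fails the run):
1. the collar is turned to its unlocked mark before the jaw is moved (value of joint collar below 0.2 rad and distance of jaw_face from where it was at the start of the episode below 0.01 m), for 0.2 s.
2. with the collar unlocked and every roller standing in the channel, the jaw presses the row against the stop block (over 2 N at the jaw, over 1 N at the stop) (value of joint collar below 0.4 rad and x of roller1 in the frame of clamp between -0.006 and 0.006 m and z of roller1 in the frame of clamp between 0.021 and 0.029 m and y of each of roller1, roller2, roller3, roller4, roller5 in the frame of stop_face above 0.012 m and y of each of roller1, roller2, roller3, roller4, roller5 in the frame of jaw_face below -0.012 m and angle between the z axis of each of roller1, roller2, roller3, roller4, roller5 and the z axis of clamp, either way round below 0.12 rad and x of roller2 in the frame of clamp between -0.006 and 0.006 m and z of roller2 in the frame of clamp between 0.021 and 0.029 m and x of roller3 in the frame of clamp between -0.006 and 0.006 m and z of roller3 in the frame of clamp between 0.021 and 0.029 m and x of roller4 in the frame of clamp between -0.006 and 0.006 m and z of roller4 in the frame of clamp between 0.021 and 0.029 m and x of roller5 in the frame of clamp between -0.006 and 0.006 m and z of roller5 in the frame of clamp between 0.021 and 0.029 m and (contact force between jaw and roller1 above 2 N or contact force between jaw and roller2 above 2 N or contact force between jaw and roller3 above 2 N or contact force between jaw and roller4 above 2 N or contact force between jaw and roller5 above 2 N) and (contact force between stop_block and roller1 above 1 N or contact force between stop_block and roller2 above 1 N or contact force between stop_block and roller3 above 1 N or contact force between stop_block and roller4 above 1 N or contact force between stop_block and roller5 above 1 N)), for 0.1 s.
3. the collar is turned to its locked mark with the row clamped (value of joint collar between 1.4508 and 1.6908 rad and x of roller1 in the frame of clamp between -0.006 and 0.006 m and z of roller1 in the frame of clamp between 0.021 and 0.029 m and y of each of roller1, roller2, roller3, roller4, roller5 in the frame of stop_face above 0.012 m and y of each of roller1, roller2, roller3, roller4, roller5 in the frame of jaw_face below -0.012 m and angle between the z axis of each of roller1, roller2, roller3, roller4, roller5 and the z axis of clamp, either way round below 0.12 rad and x of roller2 in the frame of clamp between -0.006 and 0.006 m and z of roller2 in the frame of clamp between 0.021 and 0.029 m and x of roller3 in the frame of clamp between -0.006 and 0.006 m and z of roller3 in the frame of clamp between 0.021 and 0.029 m and x of roller4 in the frame of clamp between -0.006 and 0.006 m and z of roller4 in the frame of clamp between 0.021 and 0.029 m and x of roller5 in the frame of clamp between -0.006 and 0.006 m and z of roller5 in the frame of clamp between 0.021 and 0.029 m and y of any of roller1, roller2, roller3, roller4, roller5 in the frame of jaw_face above -0.0185 m and y of any of roller1, roller2, roller3, roller4, roller5 in the frame of stop_face below 0.0185 m), for 0.2 s.
At the end, for the whole second after the job is handed in: Every roller that is there stands upright (within 7 degrees) on the bed, within 6 mm of the channel's centre line, between stop block and jaw, at rest; the jaw face is within 2.5 mm of touching a roller and the stop face likewise; the collar is within 0.12 rad of its locked mark (all of step 3 and linear speed of each of roller1, roller2, roller3, roller4, roller5 below 0.03 m/s).
It fails at once if the bell key, pusher, mug, oil bottle, pad tin or screwdriver is knocked out of its place (more than 50 mm) (distance of any of bell_key, pusher, mug, oil_bottle, pad_tin, screwdriver from where it was at the start of the episode above 0.05 m).
Of roller1, roller2, roller3, roller4, roller5 only 3 to 5 are there at a start; the rules pass over those that are not, and their reading is None.
At some moment in a run one of roller1, roller2, roller3, roller4, roller5 may be knocked a few centimetres aside while the robot is not near it.
Once in a run the grip may slacken for a moment while it holds something.
It also fails if it takes over 210 s, if anything falls off the work surface, if the arm or the gripper's body presses on something with over 40 N, if the wrist force passes 120 N, or if a joint passes its speed limit or range.

## Robot

A 6-joint arm with a two-finger parallel gripper is mounted at the origin on the work surface. World frame = base frame: x ahead of the robot, y to its left, z up, the work surface at z = 0. Lengths are in m, angles in rad, forces in N, time in s.
With the tool pointing down it reaches from about 0.3 to 0.95 m from the base axis. Payload 3.1 kg.
Tool frame: the origin (TCP) lies on the centre line of the jaws, within the pads' length; the fingertips stand 11 mm ahead of it and the grasp point (between the pads) lies 8 mm behind it; z points along the fingers, y is the line along which they close (so a half turn about z gives the same grasp; the last joint's range is limited). The gripper opens to 85 mm and grips with 20 to 120 N. Pads are 22 mm wide; open, the fingers measure 114 mm over their backs; the gripper's body (76 mm by 85 mm) begins 54 mm behind the grasp point. The pads swing forward as they close: fully open they stand 13 mm farther back than shut.
Start: joints at [-1.338, 0.308, 1.634, -0, 1.2, -0.07], TCP at [0.186, -0.597, 0.242] pointing down, gripper open.
Joint ranges: [-3.06, 3.06], [-0.79, 1.96], [0.05, 2.63], [-1.19, 4.34], [0.05, 2.64], [-2.94, 2.94]. Speed limits (rad/s): [2.79, 2.79, 3.14, 3.14, 3.14, 3.14].

## Interface

Orientations are given as a rotation vector (axis times angle).
In Python, from station import env gives the robot as it stands.
- The arm moves only by the shell command python3 -m handwheel 'ROWS' [FORCE]. ROWS is JSON, a list of rows, each a list of 3 entries, a list of its own where there are three numbers: the shift along the world's x, y, z in cm, then the turn, a rotation vector about the world's x, y, z in rad, then the finger opening in cm, from 0 to 8.54. In form: [[[tx, ty, tz], [rx, ry, rz], hand], ...]. A call has exactly 10 rows; each row shifts and turns the commanded pose from where the row before left it; what a row does not reach is not made up. A row lasts 1/8 s, in which the tool goes at most 62.5 mm and 10.7 degrees, less where a joint would pass 70% of its speed; a pose out of reach is approached as far as the arm can. A call with a gripper value outside its range is refused whole. The fingers move at their own pace and stop on an object; FORCE is the grip in N (left out, the last holds). Time passes only in rows, so rows that do not move let the fingers close, or fill a call up. It gives the time, the measured TCP pose, the force, the opening and the grip force at its end, in the units of the state.
- env.read_state(): the state, without advancing time (a new reading comes with each control period).
- env.snapshot(name): name is "side" or "top"; returns a dict with "image" (420x560x3 uint8, red, green, blue), "intrinsics" (3x3 intrinsics, pixels), "world_to_cam" (4x4, takes a point from world to camera coordinates). Camera axes: x right, y down, z forward; pixel columns grow to the right and rows downward; lengths in m; the calibration is good to about 2 mm. A picture is of the moment at which its call begins. There is no depth.
- env.sign_off(): hands the job in; it is judged then, once.
Trained networks look in a picture, given as the dict that the camera call returned (one of the last four; its "shot" number tells which), for a name from the list of things; names that differ only in an ending like _2 or _b are one class to them, and where a whole thing is asked for, a point or a joint stands for the part that bears it (a point fixed in the world has none). Each returns a list of dicts, best first, with "confidence" (0 to 1); they miss things now and then, are a little off and sometimes report something else, mostly with a low value. They report only what shows in the picture. A call takes as long as a camera call. They do not tell look-alikes from the thing itself.
- env.boxes_of(picture, query): "position" ([column, row] in pixels, amid what is visible of it).
- env.cut_out(picture, query): "mask" (420x560 bool, what is visible of it) and "position" ([column, row] in pixels, amid what is visible of it).
- env.place_of(picture, query): "position" ([column, row] in pixels: a listed point, or the origin of a listed thing).
The state is a dict: "time_s": time; "q": joint angles; "qd": joint speeds; "tau": joint torques, N m; "ee_pos": TCP position; "eef_rot": TCP orientation; "ft_force": force on the tool from outside, world axes, zero at the start; "torque": the same for the moment, N m; "grip_width": opening from 0.0 (shut) to 1.0 (fully open); "gripper_force": force on a finger pad.
Only numpy, scipy, OpenCV 4.12 (cv2) and the standard library are available. Lean on these libraries where they do the work, as an engineer would, in place of code of your own. Each camera call takes 0.05 s, during which the arm holds its last target. There are 200 camera calls.

## Working session

There is one attempt and no reset: what is moved stays moved. The work goes in short steps, Python scripts to look and compute and a shell command to move; the robot and the scene stay as the last step left them, time stands still between calls to the robot, and variables do not carry over. Pictures are saved under pics/ and viewed, at most 14 in all, crops included, and the job is handed in when it is done.

```bash
ls; mkdir -p pics; python3 - <<'E'
from station import env
import cv2
s=env.read_state(); print(s)
for n in ("top","side"):
    p=env.snapshot(n); cv2.imwrite(f"pics/{n}0.png",p["image"][:,:,::-1]); print(p["intrinsics"],p["world_to_cam"])
E
```

```text
pics
{'time_s': 0.0, 'q': array([-1.33767308e+00,  3.09040196e-01,  1.63523690e+00,  2.77444831e-05,
        1.19968760e+00, -6.97185155e-02]), 'qd': array([-0.00133846,  0.00112763, -0.00152733, -0.00177172, -0.00081508,
       -0.00061835]), 'tau': array([-7.10731692e-04, -4.15254629e+01, -2.76666373e+01, -2.48739116e-04,
        1.01147822e-02,  2.28961468e-06]), 'ee_pos': array([ 0.18617656, -0.59576678,  0.24100115]), 'eef_rot': array([-3.10330897e+00, -4.73514374e-01,  2.63425915e-04]), 'ft_force': array([ 0.21511918, -0.13764498,  0.00766602]), 'torque': array([ 0.0008444 , -0.02243135,  0.05435956]), 'gripper_force': 0.0, 'grip_width': 0.9983669819813449}
[[430.94940027   0.         275.61541356]
 [  0.         430.94940027 210.75871753]
 [  0.           0.           1.        ]] [[-0.02181294 -0.99974982 -0.00494934  0.01060624]
 [-0.98479873  0.02233951 -0.17225681  0.5842192 ]
 [ 0.17232428  0.00111667 -0.98503964  1.08207845]
 [ 0.          0.          0.          1.        ]]
[[483.98360696   0.         282.22813513]
 [  0.         483.98360696 213.85130868]
 [  0.           0.           1.        ]] [[-0.91633353 -0.40008074 -0.01637856  0.53315942]
 [-0.28976665  0.69079276 -0.66245049  0.21077578]
 [ 0.27634787 -0.60227963 -0.74892663  1.00846654]
 [ 0.          0.          0.          1.        ]]
```

View pics/top0.png

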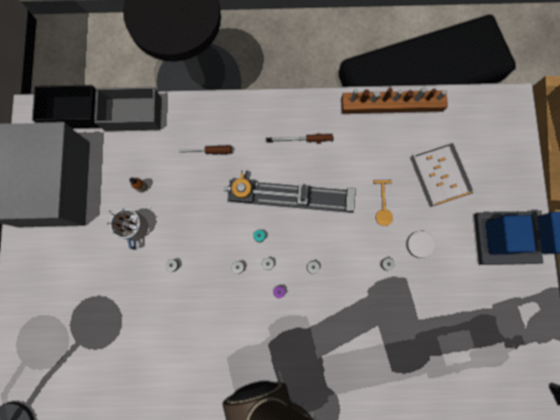

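View pics/side0.png

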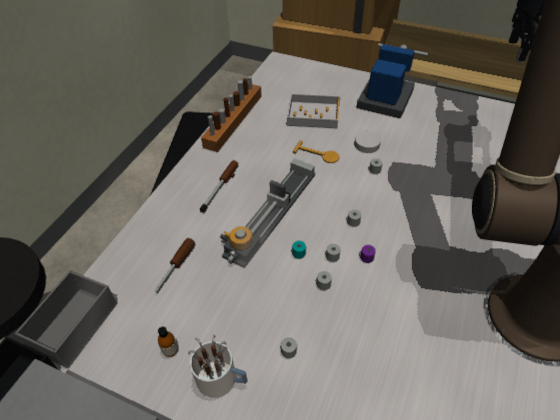

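Top picture: the lock head and collar are at (241,187), the fin at (303,193) and the stop block at (350,199). Grey rollers stand at (173,265), (238,267), (268,264), (313,267) and (388,264). The look-alikes are turquoise (260,236) and purple (279,291), and the pad tin (421,244) is too wide. So five nickel rollers; I'll check that choice with a crop while measuring.

```bash
cat > h.py <<'E'
from station import env
import numpy as np, cv2
from scipy.optimize import least_squares
def shots(): return {n:env.snapshot(n) for n in ("top","side")}
def proj(p,X):
    c=p["world_to_cam"]@np.append(X,1); u=p["intrinsics"]@c[:3]; return u[:2]/u[2]
def ray(p,px,z):
    T=p["world_to_cam"];R=T[:3,:3];o=-R.T@T[:3,3]
    d=R.T@np.linalg.solve(p["intrinsics"],[px[0],px[1],1]); return o+d*(z-o[2])/d[2]
def clampfit(P):
    pts={"collar_top":(0,.13,.0605),"stop_face":(0,-.152,.025),"lock_head":(0,.13,.034),"channel":(0,-.061,.01),"stop_block":(0,-.162,.01),"clamp":(0,0,0)}
    obs=[]
    for n,p in P.items():
        for k,v in pts.items():
            r=env.place_of(p,k)
            if r and r[0]["confidence"]>.4: obs.append((n,k,v,np.array(r[0]["position"])))
    def W(a,v): c,s=np.cos(a[2]),np.sin(a[2]); return np.array([a[0]+c*v[0]-s*v[1],a[1]+s*v[0]+c*v[1],v[2]])
    f=least_squares(lambda a:np.concatenate([proj(P[n],W(a,v))-o for n,k,v,o in obs]),[.5,0,-.1],loss="soft_l1")
    for (n,k,v,o) in obs: print(n,k,np.round(proj(P[n],W(f.x,v))-o,1))
    return f.x
def toclamp(a,X):
    c,s=np.cos(a[2]),np.sin(a[2]); d=np.array(X[:2])-a[:2]; return np.array([c*d[0]+s*d[1],-s*d[0]+c*d[1]])
def toworld(a,v):
    c,s=np.cos(a[2]),np.sin(a[2]); return np.array([a[0]+c*v[0]-s*v[1],a[1]+s*v[0]+c*v[1]])
def rollers(P,z=.015,conf=.3):
    out=[]
    for n,p in P.items():
        for r in env.place_of(p,"roller1"):
            if r["confidence"]<conf: continue
            x,y=np.round(r["position"]).astype(int); im=p["image"][max(0,y-4):y+5,max(0,x-4):x+5].reshape(-1,3)
            sat=np.median(im.max(1).astype(int)-im.min(1))
            out.append((n,np.round(ray(p,r["position"],z)[:2],4),np.round(r["position"]),round(r["confidence"],2),sat))
    return out
E
python3 - <<'E'
from h import *
P=shots()
a=clampfit(P); print("clamp",a)
for r in rollers(P): print(*r)
for n,p in P.items():
    for k,z in (("jaw_fin",.079),("jaw_face",.025),("collar_pointer",.0425)):
        r=env.place_of(p,k)
        if r: X=ray(p,r[0]["position"],z); print(n,k,X,r[0]["confidence"],toclamp(a,X))
im=P["top"]["image"][150:310,150:410,::-1]
cv2.imwrite("pics/crop0.png",cv2.resize(im,None,fx=3,fy=3,interpolation=cv2.INTER_CUBIC))
E
```

```text
top collar_top [-4.9 -0. ]
top stop_face [1.9 1.7]
top lock_head [-0.8 -0.3]
top channel [176.4 -27.3]
top stop_block [-0.3 -0.9]
top clamp [-1.6  1.7]
side collar_top [-0.2  1. ]
side stop_face [ 0.8 -0.9]
side lock_head [-1.8  0.4]
side channel [ 3.2 -1.8]
side stop_block [-1.6  0.1]
side clamp [ 1.9 -1.3]
clamp [ 0.6313799  -0.04111704 -0.12954709]
top [ 0.4374 -0.2957] [388. 265.] 0.7 3.0
top [0.4368 0.0986] [239. 269.] 0.64 3.0
top [0.4478 0.2737] [173. 266.] 0.6 3.0
top [ 0.3718 -0.0038] [278. 293.] 0.53 72.0
top [ 0.4417 -0.0872] [309. 265.] 0.52 3.0
top [0.5287 0.0431] [259. 234.] 0.51 98.0
top [0.4552 0.024 ] [267. 261.] 0.5 3.0
top [ 0.633  -0.0428] [290. 195.] 0.49 3.0
side [0.4503 0.2765] [287. 346.] 0.86 5.0
side [0.4411 0.0992] [323. 278.] 0.69 5.0
side [0.4457 0.0275] [332. 254.] 0.5 4.0
side [ 0.6554 -0.1299] [276. 184.] 0.49 1.0
side [ 0.4389 -0.0903] [351. 218.] 0.47 3.0
side [ 0.4388 -0.289 ] [374. 167.] 0.46 3.0
top jaw_fin [ 0.62853986 -0.07162462  0.079     ] 0.93 [ 0.00112488 -0.03061883]
top jaw_face [ 0.63466537 -0.09674601  0.025     ] 0.89 [ 0.01044437 -0.05473839]
top collar_pointer [0.69108835 0.08201191 0.0425    ] 0.78 [0.04330171 0.12981063]
side jaw_fin [ 0.62670862 -0.07270332  0.079     ] 0.87 [-0.00055166 -0.03192506]
side jaw_face [ 0.62490361 -0.09130496  0.025     ] 0.84 [ 6.15121346e-05 -5.06040079e-02]
side collar_pointer [0.68474408 0.08115913 0.0425    ] 0.87 [0.03712076 0.12814541]
```

View pics/crop0.png

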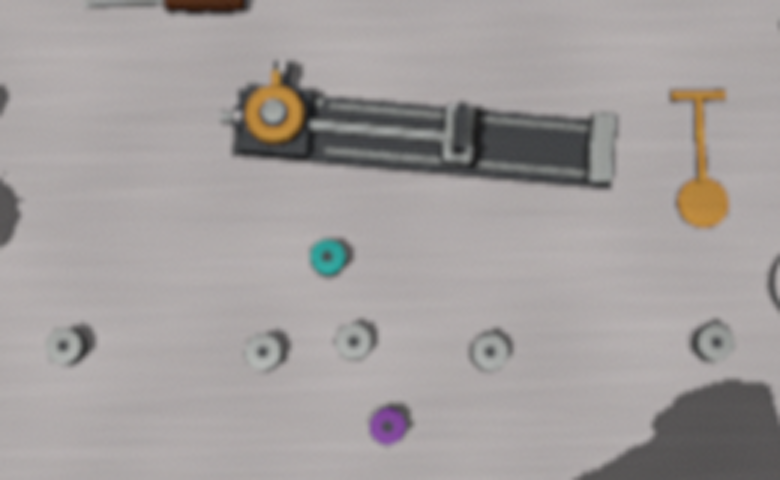

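```bash
cat >> h.py <<'E'
def hullc(p,pts,rel):
    """silhouette centroid of convex pts (N,3)"""
    q=np.array([proj(p,x) for x in pts],np.float32); h=cv2.convexHull(q); m=cv2.moments(h); return np.array([m["m10"],m["m01"]])/m["m00"]
t=np.linspace(0,2*np.pi,24,endpoint=False)
def cyl(xy,r,z0,z1): return [(xy[0]+r*np.cos(a),xy[1]+r*np.sin(a),z) for a in t for z in (z0,z1)]
def fitc(P,obs,model,x0):
    return least_squares(lambda x:np.concatenate([hullc(P[n],model(x),0)-o for n,o in obs]),x0)
def maskc(m):
    m=m.astype(np.uint8); n,l,s,c=cv2.connectedComponentsWithStats(m); i=1+np.argmax(s[1:,4]); return c[i],s[i,4]
def rollfit(P,z0=0.,conf=.3):
    """rollers from masks: top and side separately"""
    out=[]
    for n,p in P.items():
        for r in env.cut_out(p,"roller1"):
            if r["confidence"]<conf: continue
            c,ar=maskc(r["mask"]); px=p["image"][r["mask"]].astype(int); sat=np.median(px.max(1)-px.min(1))
            x=fitc({n:p},[(n,c)],lambda x:cyl(x,.016,z0,z0+.03),ray(p,c,.015)[:2]).x
            q=np.array([proj(p,X) for X in cyl(x,.016,z0,z0+.03)],np.float32); A=cv2.contourArea(cv2.convexHull(q))
            out.append((n,np.round(x,4),np.round(c,1),round(r["confidence"],2),sat,int(ar),int(A)))
    return sorted(out,key=lambda o:(o[0],o[1][1]))
E
python3 - <<'E'
from h import *
P=shots()
for r in rollfit(P): print(*r)
a0=np.array([.6314,-.0411,-.1295])
obs={}
C=[];S=[]
for n,p in P.items():
    r=env.cut_out(p,"stop_block")[0]; c,ar=maskc(r["mask"]); print(n,"stop",r["confidence"],c,ar); S.append((n,c))
    hsv=cv2.cvtColor(p["image"],cv2.COLOR_RGB2HSV); o=((hsv[...,0]>8)&(hsv[...,0]<28)&(hsv[...,1]>110)&(hsv[...,2]>90)).astype(np.uint8)
    u=proj(p,[*toworld(a0,(0,.13)),.0485]).astype(int); k=np.zeros_like(o); k[u[1]-22:u[1]+23,u[0]-22:u[0]+23]=1; o*=k
    cs,_=cv2.findContours(o,cv2.RETR_EXTERNAL,cv2.CHAIN_APPROX_NONE); f=np.zeros_like(o); cv2.drawContours(f,[max(cs,key=cv2.contourArea)],-1,1,-1)
    f=cv2.resize(f,None,fx=4,fy=4,interpolation=cv2.INTER_LINEAR); f=cv2.morphologyEx(f,cv2.MORPH_OPEN,cv2.getStructuringElement(2,(37,37))); c,ar=maskc(f); c=(c-1.5)/4; print(n,"collar",c,ar/16); C.append((n,c))
for tag,sel in (("top",[0]),("side",[1]),("both",[0,1])):
    c=fitc(P,[C[i] for i in sel],lambda x:cyl(x,.025,.0365,.0605),toworld(a0,(0,.13))).x
    box=lambda x:[(*(x+toworld([0,0,a0[2]],(i*.031,j*.01))),z) for i in(-1,1) for j in(-1,1) for z in(.01,.04)]
    s=fitc(P,[S[i] for i in sel],box,toworld(a0,(0,-.162))).x
    d=c-s; yaw=np.arctan2(-d[0],d[1]); o=s+d*162/292
    print(tag,"collar",c,"stop",s,"len",np.hypot(*d),"yaw",yaw,"origin",o)
E
```

```text
side [ 0.4375 -0.2931] [375.4 165.8] 0.61 3.0 157 177
side [ 0.4336 -0.0964] [354.  217.4] 0.7 4.0 197 211
side [ 0.3714 -0.0054] [367.7 253.1] 0.66 40.5 230 237
side [0.4454 0.022 ] [332.9 251.8] 0.68 4.0 242 234
side [0.52   0.0435] [299.2 248.6] 0.76 67.0 201 229
side [0.4377 0.1021] [323.9 280. ] 0.53 4.0 239 253
side [0.4468 0.2768] [288.7 347. ] 0.57 5.0 295 302
top [ 0.4412 -0.2952] [387.3 263.7] 0.57 2.0 140 149
top [ 0.3756 -0.0057] [278.7 291.4] 0.65 72.0 115 120
top [0.4498 0.023 ] [267.2 263.1] 0.59 3.0 105 121
top [0.451  0.2777] [171.3 264.8] 0.51 3.0 131 147
top stop 0.53 [349.46543779 199.37788018] 217
top collar [240.93509879 187.40112514] 284.6875
side stop 0.82 [301.67536232 167.23478261] 345
side collar [240.10880523 235.08542471] 291.375
top collar [0.64960808 0.08835478] stop [ 0.61517526 -0.20234113] len 0.2927280818015591 yaw -0.11790027437432699 origin [ 0.6342784  -0.04106463]
side collar [0.64908697 0.08346074] stop [ 0.61371219 -0.2022823 ] len 0.2879243981676185 yaw -0.12317255015956882 origin [ 0.63333793 -0.04375363]
both collar [0.64895404 0.08637914] stop [ 0.61409848 -0.20212   ] len 0.2905970839113112 yaw -0.12023411000404995 origin [ 0.63343615 -0.04206226]
```

Crop: the five grey rings are the nickel rollers and all stand. Turquoise and purple are clearly different in colour and are left out. Moving over the collar.

```bash
python3 -m handwheel '[[[2.3,3.4,0],[0,0,0],8.5],[[2.3,3.4,0],[0,0,0],8.5],[[2.3,3.4,0],[0,0,0],8.5],[[2.3,3.4,0],[0,0,0],8.5],[[2.3,3.4,0],[0,0,0],8.5],[[2.3,3.4,0],[0,0,0],8.5],[[2.3,3.4,0],[0,0,0],8.5],[[2.3,3.4,0],[0,0,0],8.5],[[2.3,3.4,0],[0,0,0],8.5],[[2.3,3.4,0],[0,0,0],8.5]]' 40
python3 -m handwheel '[[[2.3,3.4,0],[0,0,0],8.5],[[2.3,3.4,0],[0,0,0],8.5],[[2.3,3.4,0],[0,0,0],8.5],[[2.3,3.4,0],[0,0,0],8.5],[[2.3,3.4,0],[0,0,0],8.5],[[2.3,3.4,0],[0,0,0],8.5],[[2.3,3.4,0],[0,0,0],8.5],[[2.3,3.4,0],[0,0,0],8.5],[[0,0,0],[0,0,0],8.5],[[0,0,0],[0,0,0],8.5]]'
```

```text
time_s: 2.75
ee_pos: [0.4171, -0.2555, 0.2426]
eef_rot: [3.105, 0.474, 0.001]
ft_force: [0.2, -0.8, -0.2]
grip_width: 0.994
gripper_force: 0.0
time_s: 4.0
ee_pos: [0.5998, 0.0151, 0.242]
eef_rot: [3.105, 0.475, -0.002]
ft_force: [0.3, -0.9, -1.1]
grip_width: 0.997
gripper_force: 0.0
```

```bash
python3 -m handwheel '[[[2.5,3.6,0],[0,0,0],8.5],[[2.47,3.6,-2],[0,0,0],8.5],[[0,0,-4],[0,0,0],8.5],[[0,0,-4],[0,0,0],8.5],[[0,0,-3],[0,0,0],8.5],[[0,0,-3],[0,0,0],8.5],[[0,0,-2.4],[0,0,0],8.5],[[0,0,0],[0,0,0],8.5],[[0,0,0],[0,0,0],4],[[0,0,0],[0,0,0],4]]' 30
python3 -m handwheel '[[[0,0,0],[0,0,0],4],[[0,0,0],[0,0,0],4],[[0,0,0],[0,0,0],4],[[0,0,0],[0,0,0],4],[[0,0,0],[0,0,0],4],[[0,0,0],[0,0,0],4],[[0,0,0],[0,0,0],4],[[0,0,0],[0,0,0],4],[[0,0,0],[0,0,0],4],[[0,0,0],[0,0,0],4]]'
python3 - <<'E'
from h import *
P=shots(); im=P["side"]["image"][130:290,150:350,::-1]
cv2.imwrite("pics/c1.png",cv2.resize(im,None,fx=3.5,fy=3.5,interpolation=cv2.INTER_CUBIC)); s=env.read_state(); print(s["q"],s["torque"])
E
```

```text
time_s: 5.25
ee_pos: [0.6509, 0.0887, 0.0606]
eef_rot: [-3.103, -0.469, -0.003]
ft_force: [-7.7, 15.9, 12.7]
grip_width: 0.599
gripper_force: 8.9
time_s: 6.5
ee_pos: [0.6507, 0.0896, 0.0612]
eef_rot: [-3.103, -0.471, -0.003]
ft_force: [-2.8, 4.7, 5.3]
grip_width: 0.572
gripper_force: 30.0
[0.06886679 0.57336595 1.65761421 0.00441478 0.90895553 1.33558779] [ 0.99131172  0.61902767 -0.09544196]
```

View pics/c1.png

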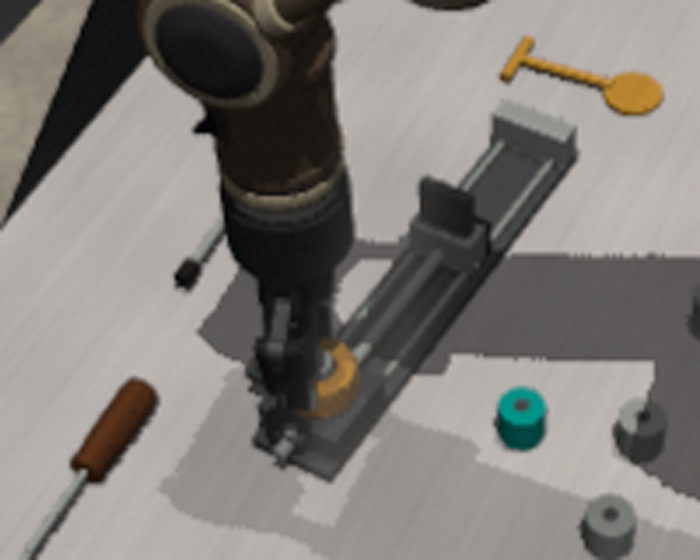

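The gripper is on the ring (48.6 mm opening), with the fin and jaw untouched behind it. Turning the collar counter-clockwise to unlock.

```bash
python3 -m handwheel '[[[0,0.1,0],[0,0,0.14],4],[[0,0,0],[0,0,0.14],4],[[0,0,0],[0,0,0.14],4],[[0,0,0],[0,0,0.14],4],[[0,0,0],[0,0,0.14],4],[[0,0,0],[0,0,0.14],4],[[0,0,0],[0,0,0.14],4],[[0,0,0],[0,0,0.14],4],[[0,0,0],[0,0,0.14],4],[[0,0,0],[0,0,0.14],4]]' 40
python3 -m handwheel '[[[0,0,0],[0,0,0.12],4],[[0,0,0],[0,0,0],4],[[0,0,0],[0,0,0],4],[[0,0,0],[0,0,0],8],[[0,0,0],[0,0,0],8],[[0,0,0],[0,0,0],8],[[0,0,0],[0,0,0],8],[[0,0,0],[0,0,0],8],[[0,0,3],[0,0,0],8],[[0,0,4],[0,0,0],8]]'
python3 - <<'E'
from h import *
p=env.snapshot("side"); im=p["image"][130:290,150:350,::-1]
cv2.imwrite("pics/c2.png",cv2.resize(im,None,fx=3.5,fy=3.5,interpolation=cv2.INTER_CUBIC)); s=env.read_state(); print(s["q"],s["torque"])
a=[.634,-.042,-.12]; r=env.place_of(p,"collar_pointer"); print(r)
for q in r: print(toclamp(a,ray(p,q["position"],.0425)))
E
```

```text
time_s: 7.85
ee_pos: [0.6445, 0.0936, 0.0612]
eef_rot: [-2.058, -2.354, 0.005]
ft_force: [-16.4, 11.7, 18.2]
grip_width: 0.564
gripper_force: 41.1
time_s: 9.1
ee_pos: [0.6487, 0.0881, 0.1271]
eef_rot: [-1.923, -2.48, 0.004]
ft_force: [0.8, -0.6, 0.9]
grip_width: 0.937
gripper_force: 0.0
[ 6.86654159e-02  4.79024441e-01  1.62934362e+00 -3.60443905e-05
  1.02525376e+00 -1.83186918e-01] [ 0.01612812 -0.04076876  0.04870084]
[{'position': [229.1, 248.4], 'confidence': 0.56}]
[0.00315491 0.16686323]
```

View pics/c2.png

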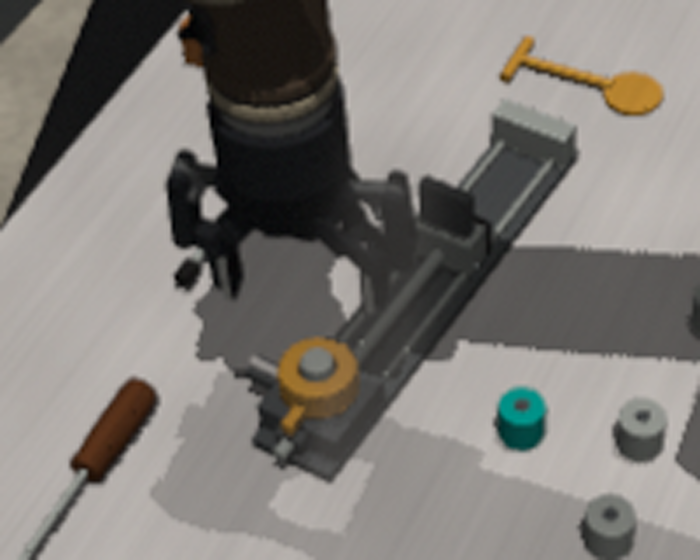

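Pointer now lies along the rod beside the round stud (crop pixel (290,420)), about 0.08 rad, so the collar is unlocked. Next I pinch the fin and draw the jaw back.

```bash
python3 -m handwheel '[[[-0.22,-1.77,0],[0,0,0.1335],5],[[-0.22,-1.77,0],[0,0,0.1335],5],[[-0.22,-1.77,0],[0,0,0.1335],5],[[-0.22,-1.77,0],[0,0,0.1335],5],[[-0.22,-1.77,0],[0,0,0.1335],5],[[-0.22,-1.77,0],[0,0,0.1335],5],[[-0.22,-1.77,0],[0,0,0.1335],5],[[-0.22,-1.77,0],[0,0,0.1335],5],[[-0.22,-1.77,0],[0,0,0.1335],5],[[0,0,0],[0,0,0],5]]' 40
python3 -m handwheel '[[[0,0,-2],[0,0,0],5],[[0,0,-2.5],[0,0,0],5],[[0,0,-2],[0,0,0],5],[[0,0,0],[0,0,0],0],[[0,0,0],[0,0,0],0],[[0,0,0],[0,0,0],0],[[0,0,0],[0,0,0],0],[[0,0,0],[0,0,0],0],[[0,0,0],[0,0,0],0],[[0,0,0],[0,0,0],0]]'
```

```text
time_s: 10.45
ee_pos: [0.6297, -0.0719, 0.1274]
eef_rot: [-0.19, -3.135, -0.0]
ft_force: [0.5, -0.1, 0.7]
grip_width: 0.587
gripper_force: 0.0
time_s: 11.7
ee_pos: [0.6303, -0.0711, 0.0635]
eef_rot: [0.184, 3.136, -0.001]
ft_force: [-1.3, -2.3, -3.0]
grip_width: 0.101
gripper_force: 41.1
```

```bash
python3 -m handwheel '[[[0.1,0.85,0],[0,0,0],0],[[0.1,0.85,0],[0,0,0],0],[[0.1,0.85,0],[0,0,0],0],[[0.1,0.85,0],[0,0,0],0],[[0.1,0.85,0],[0,0,0],0],[[0.1,0.85,0],[0,0,0],0],[[0.1,0.85,0],[0,0,0],0],[[0.1,0.85,0],[0,0,0],0],[[0.09,0.75,0],[0,0,0],0],[[0,0,0],[0,0,0],0]]'
python3 -m handwheel '[[[0,0,0],[0,0,0],3],[[0,0,0],[0,0,0],3],[[0,0,0],[0,0,0],3],[[0,0,2],[0,0,0],3],[[0,0,4],[0,0,0],3],[[0,0,4],[0,0,0],3],[[-2,0,2],[0,0,-0.15],7],[[-3,0,0],[0,0,-0.15],7],[[-3,0,0],[0,0,-0.15],7],[[-3,0,0],[0,0,-0.15],7]]'
python3 - <<'E'
from h import *
P=shots()
for r in rollfit(P): print(*r)
a=[.634,-.042,-.12]
for n,p in P.items():
  for k,z in (("jaw_fin",.079),("collar_pointer",.0425)):
    r=env.place_of(p,k)
    if r: X=ray(p,r[0]["position"],z); print(n,k,X,r[0]["confidence"],toclamp(a,X))
im=P["side"]["image"][110:310,170:410,::-1]
cv2.imwrite("pics/c3.png",cv2.resize(im,None,fx=3,fy=3,interpolation=cv2.INTER_CUBIC))
E
```

```text
time_s: 12.95
ee_pos: [0.6391, 0.006, 0.0634]
eef_rot: [-0.184, -3.136, -0.002]
ft_force: [-3.7, 1.9, 2.0]
grip_width: 0.106
gripper_force: 41.9
time_s: 14.2
ee_pos: [0.5289, 0.0046, 0.1851]
eef_rot: [1.109, 2.936, 0.001]
ft_force: [0.3, -0.5, -0.6]
grip_width: 0.818
gripper_force: 0.0
side [ 0.4434 -0.2553] [369.2 174.3] 0.69 4.0 164 182
side [ 0.3712 -0.0034] [367.5 253.7] 0.79 46.5 220 238
side [0.636  0.0143] [259.1 224.8] 0.52 3.0 2988 212
side [0.4448 0.023 ] [333.  252.2] 0.72 4.0 199 234
side [0.5212 0.0439] [298.6 248.6] 0.73 65.0 211 229
side [0.4379 0.1021] [323.9 280. ] 0.59 4.0 242 253
side [0.4458 0.2762] [289.3 346.9] 0.57 5.0 273 302
top [ 0.4475 -0.2559] [372.4 261.7] 0.66 3.0 134 144
top [ 0.4375 -0.0964] [312.4 266.8] 0.51 2.0 118 126
top [0.5243 0.0449] [258.5 235.4] 0.54 92.0 121 126
side jaw_fin [0.63504856 0.01346915 0.079     ] 0.9 [-0.00559932  0.05519577]
side collar_pointer [0.65760899 0.10779454 0.0425    ] 0.81 [0.00550697 0.1515436 ]
```

Roller A has been knocked to about (0.445,-0.256); the others are in place. To get the channel's centre line in the robot frame, I pinch the fin lightly across its width.

```bash
python3 -m handwheel '[[[1.5,0,0],[0,0,-0.161],8.5],[[1.5,0,0],[0,0,-0.161],8.5],[[1.5,0,0],[0,0,-0.161],8.5],[[2,0,0],[0,0,-0.161],8.5],[[2,0,0],[0,0,-0.161],8.5],[[2.5,0.1,-1],[0,0,-0.161],8.5],[[0,0,-4],[0,0,0],8.5],[[0,0,-3.5],[0,0,0],8.5],[[0,0,-3],[0,0,0],8.5],[[0,0,0],[0,0,0],8.5]]' 20
python3 -m handwheel '[[[0,0,0],[0,0,0],3],[[0,0,0],[0,0,0],3],[[0,0,0],[0,0,0],3],[[0,0,0],[0,0,0],3],[[0,0,0],[0,0,0],3],[[0,0,0],[0,0,0],3],[[0,0,0],[0,0,0],3],[[0,0,0],[0,0,0],3],[[0,0,0],[0,0,0],3],[[0,0,0],[0,0,0],3]]'
```

```text
time_s: 15.85
ee_pos: [0.6368, 0.0058, 0.0647]
eef_rot: [-2.339, -2.09, 0.008]
ft_force: [-0.2, 0.1, 0.7]
grip_width: 0.998
gripper_force: 0.0
time_s: 17.1
ee_pos: [0.6356, 0.0061, 0.07]
eef_rot: [-2.338, -2.089, 0.009]
ft_force: [-9.4, 1.3, 8.9]
grip_width: 0.462
gripper_force: 20.8
```

```bash
python3 -m handwheel '[[[-0.1,0,0],[0,0,0],3],[[-0.1,0,0],[0,0,0],3],[[0,0,0],[0,0,0],3],[[0,0,0],[0,0,0],3],[[0,0,0],[0,0,0],3],[[0,0,0],[0,0,0],3],[[0,0,0],[0,0,0],3],[[0,0,0],[0,0,0],3],[[0,0,0],[0,0,0],3],[[0,0,0],[0,0,0],3]]'
```

```text
time_s: 18.35
ee_pos: [0.6355, 0.0061, 0.07]
eef_rot: [-2.34, -2.091, 0.004]
ft_force: [-5.8, 1.5, 7.0]
grip_width: 0.461
gripper_force: 20.7
```

The fin pinch puts the true centre line at (0.6355,0.0061), so the cameras read x about 4 mm high. I've corrected for that. Now fetching roller A.

```bash
python3 -m handwheel '[[[0,0,0],[0,0,0],8.5],[[0.2,0,0],[0,0,0],8.5],[[0,0,0],[0,0,0],8.5],[[0,0,3],[0,0,-0.008],8.5],[[0,0,4],[0,0,0],8.5],[[-2.4,-3.3,0],[0,0,0],8.5],[[-2.4,-3.3,0],[0,0,0],8.5],[[-2.4,-3.3,0],[0,0,0],8.5],[[-2.4,-3.3,0],[0,0,0],8.5],[[-2.4,-3.3,0],[0,0,0],8.5]]' 40
python3 -m handwheel '[[[-2.5,-3.3,0],[0,0,0],8.5],[[-2.5,-3.3,0],[0,0,0],8.5],[[-2.5,-3.1,-2],[0,0,0],8.5],[[0,0,-3],[0,0,0],8.5],[[0,0,0],[0,0,0],8.5],[[0,0,0],[0,0,0],8.5],[[0,0,0],[0,0,0],8.5],[[0,0,0],[0,0,0],8.5],[[0,0,0],[0,0,0],8.5],[[0,0,0],[0,0,0],8.5]]'
```

```text
time_s: 19.6
ee_pos: [0.5186, -0.1605, 0.1384]
eef_rot: [2.35, 2.083, 0.001]
ft_force: [0.1, -0.3, -0.0]
grip_width: 0.997
gripper_force: 0.0
time_s: 20.85
ee_pos: [0.4443, -0.2563, 0.0885]
eef_rot: [2.351, 2.084, 0.0]
ft_force: [-0.3, 0.1, -0.7]
grip_width: 0.995
gripper_force: 0.0
```

```bash
python3 -m handwheel '[[[-0.3,0.05,-3],[0,0,0],8.5],[[0,0,-3],[0,0,0],8.5],[[0,0,-1.05],[0,0,0],8.5],[[0,0,0],[0,0,0],2],[[0,0,0],[0,0,0],2],[[0,0,0],[0,0,0],2],[[0,0,0],[0,0,0],2],[[0,0,0],[0,0,0],2],[[0,0,0],[0,0,0],2],[[0,0,0],[0,0,0],2]]' 40
python3 -m handwheel '[[[0,0,2],[0,0,0],2],[[0,0,3],[0,0,0],2],[[0,0,3],[0,0,0],2],[[2.5,1.2,0],[0,0,0],2],[[2.5,1.2,0],[0,0,0],2],[[2.5,1.2,0],[0,0,0],2],[[2.5,1.2,0],[0,0,0],2],[[2.5,1.2,0],[0,0,0],2],[[2.5,1.2,0],[0,0,0],2],[[0,0,0],[0,0,0],2]]'
python3 - <<'E'
from h import *
p=env.snapshot("side"); im=p["image"][100:300,210:450,::-1]
cv2.imwrite("pics/c4.png",cv2.resize(im,None,fx=3,fy=3,interpolation=cv2.INTER_CUBIC))
E
```

```text
time_s: 22.1
ee_pos: [0.4423, -0.2567, 0.0191]
eef_rot: [2.349, 2.082, 0.001]
ft_force: [-0.5, -0.9, 6.4]
grip_width: 0.36
gripper_force: 39.7
time_s: 23.35
ee_pos: [0.5923, -0.183, 0.0975]
eef_rot: [2.349, 2.086, 0.001]
ft_force: [-0.3, 0.6, -2.4]
grip_width: 0.355
gripper_force: 40.1
```

View pics/c4.png

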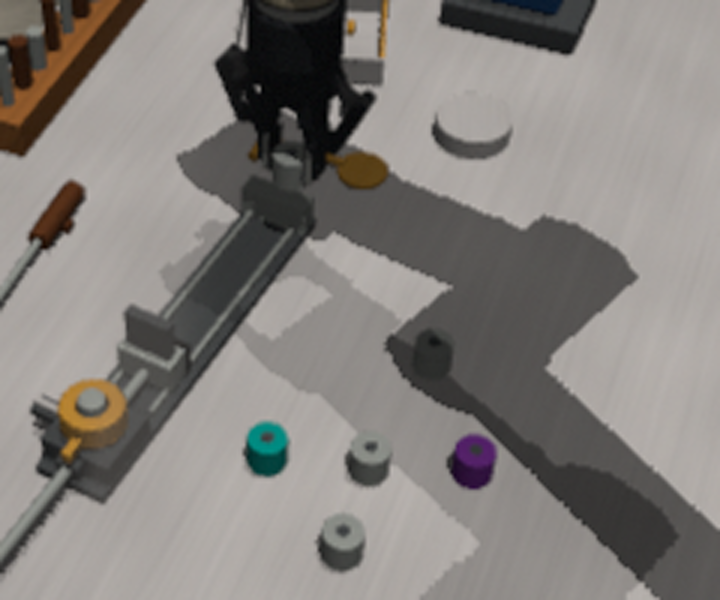

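The roller hangs upright in the fingers above the stop end (crop pixel (288,165)). Lowering into the first slot.

```bash
python3 -m handwheel '[[[1.1,0.42,0],[0,0,0],2],[[1.06,0.42,-1],[0,0,0],2],[[0,0,-3],[0,0,0],2],[[0,0,-1],[0,0,0],2],[[0,0,-0.8],[0,0,0],2],[[0,0,-0.7],[0,0,0],2],[[0,0,0],[0,0,0],2],[[0,0,0],[0,0,0],2],[[0,0,0],[0,0,0],2],[[0,0,0],[0,0,0],2]]'
```

```text
time_s: 24.65
ee_pos: [0.613, -0.1756, 0.0332]
eef_rot: [2.351, 2.083, 0.001]
ft_force: [-0.1, 0.1, -2.2]
grip_width: 0.357
gripper_force: 40.1
```

```bash
python3 -m handwheel '[[[0.05,0.1,-0.2],[0,0,0],2],[[0,0,-0.15],[0,0,0],2],[[0,0,0],[0,0,0],2],[[0,0,0],[0,0,0],5],[[0,0,0],[0,0,0],5],[[0,0,0],[0,0,0],5],[[0,0,2],[0,0,0],7],[[0,0,3],[0,0,0],8.5],[[-2,0.5,3],[0,0,0],8.5],[[-3.5,2,0],[0,0,0],8.5]]'
python3 - <<'E'
from h import *
P=shots()
for r in rollfit(P): print(*r)
for r in rollfit({"side":P["side"]},z0=.01): print("bed",*r)
im=P["side"]["image"][100:300,210:450,::-1]
cv2.imwrite("pics/c5.png",cv2.resize(im,None,fx=3,fy=3,interpolation=cv2.INTER_CUBIC))
E
```

```text
time_s: 25.9
ee_pos: [0.5624, -0.1514, 0.1147]
eef_rot: [2.345, 2.076, 0.008]
ft_force: [-0.2, 0.4, -0.6]
grip_width: 0.994
gripper_force: 0.0
side [ 0.6172 -0.1825] [297.5 174.4] 0.5 2.0 175 178
side [ 0.4337 -0.0971] [354.  217.1] 0.61 3.0 205 210
side [ 0.3718 -0.0063] [367.6 252.7] 0.51 44.0 219 237
side [0.4437 0.0243] [333.3 252.8] 0.77 4.0 212 234
side [0.5205 0.0441] [298.9 248.8] 0.6 66.0 211 229
side [0.4379 0.1018] [323.9 279.9] 0.6 5.0 233 253
side [0.4477 0.2771] [288.2 347. ] 0.58 5.0 307 302
side [0.5594 0.3734] [214.8 368.7] 0.47 11.0 2226 325
top [ 0.3754 -0.0054] [278.6 291.5] 0.51 65.5 118 120
top [0.4489 0.0223] [267.5 263.4] 0.45 3.0 115 121
top [0.4413 0.101 ] [237.8 267. ] 0.47 3.0 105 127
bed side [ 0.6133 -0.1728] [297.5 174.4] 0.5 2.0 175 182
bed side [ 0.4319 -0.0884] [354.  217.1] 0.61 3.0 205 215
bed side [0.3706 0.0014] [367.6 252.7] 0.51 44.0 219 243
bed side [0.4418 0.0316] [333.3 252.8] 0.77 4.0 212 240
bed side [0.5177 0.0512] [298.9 248.8] 0.6 66.0 211 234
bed side [0.436  0.1083] [323.9 279.9] 0.6 5.0 233 259
bed side [0.4457 0.2816] [288.2 347. ] 0.58 5.0 307 309
bed side [0.5561 0.3768] [214.8 368.7] 0.47 11.0 2226 333
```

View pics/c5.png

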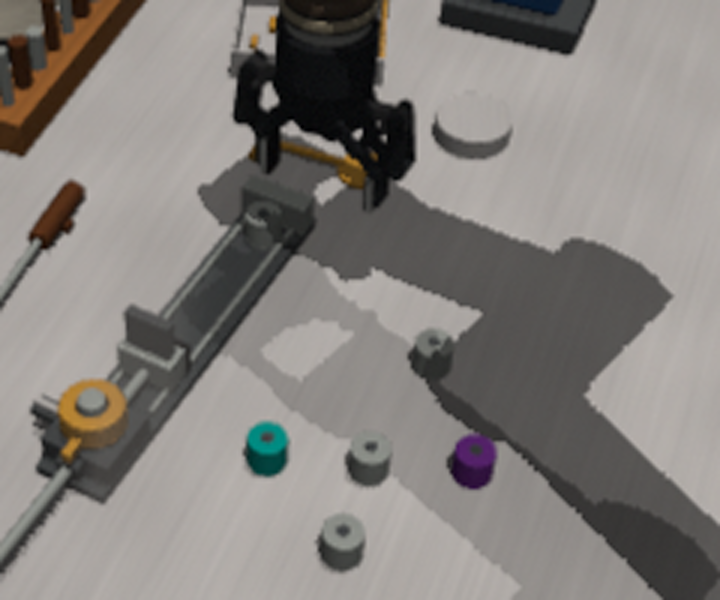

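Roller 1 stands in the channel next to the stop (crop (263,215)). On to B.

```bash
python3 -m handwheel '[[[-3.2,1.4,0],[0,0,0],8.5],[[-3.2,1.4,0],[0,0,0],8.5],[[-3.2,1.4,0],[0,0,0],8.5],[[-3.2,1.2,-1],[0,0,0],8.5],[[0,0,-3],[0,0,0],8.5],[[0,0,-3],[0,0,0],8.5],[[0,0,-2.3],[0,0,0],8.5],[[0,0,0],[0,0,0],8.5],[[0,0,0],[0,0,0],2],[[0,0,0],[0,0,0],2]]' 40
python3 -m handwheel '[[[0,0,0],[0,0,0],2],[[0,0,0],[0,0,0],2],[[0,0,0],[0,0,0],2],[[0,0,0],[0,0,0],2],[[0,0,0],[0,0,0],2],[[0,0,0],[0,0,0],2],[[0,0,0],[0,0,0],2],[[0,0,0],[0,0,0],2],[[0,0,2],[0,0,0],2],[[0,0,2],[0,0,0],2]]' 40
```

```text
time_s: 27.4
ee_pos: [0.4317, -0.096, 0.0174]
eef_rot: [2.349, 2.082, 0.002]
ft_force: [-0.3, 0.3, -0.2]
grip_width: 0.601
gripper_force: 0.0
time_s: 28.65
ee_pos: [0.4292, -0.0951, 0.0563]
eef_rot: [-2.35, -2.083, 0.002]
ft_force: [-0.0, 0.1, -2.0]
grip_width: 0.359
gripper_force: 40.0
```

```bash
python3 -m handwheel '[[[1,0,2],[0,0,0],2],[[3,-0.7,0],[0,0,0],2],[[3,-0.7,0],[0,0,0],2],[[3,-0.7,0],[0,0,0],2],[[3,-0.7,0],[0,0,0],2],[[3,-0.7,0],[0,0,0],2],[[2,-0.5,0],[0,0,0],2],[[0.89,-0.29,0],[0,0,0],2],[[0,0,0],[0,0,0],2],[[0,0,0],[0,0,0],2]]'
```

```text
time_s: 29.9
ee_pos: [0.6177, -0.138, 0.0757]
eef_rot: [-2.35, -2.082, 0.002]
ft_force: [-0.9, -0.7, -2.2]
grip_width: 0.361
gripper_force: 40.1
```

Grip is intact and it's on target. Lowering 4.7 cm with a short hold, then releasing.

```bash
python3 -m handwheel '[[[0.03,0,-2],[0,0,0],2],[[0,0,-1],[0,0,0],2],[[0,0,-0.6],[0,0,0],2],[[0,0,-0.4],[0,0,0],2],[[0,0,-0.3],[0,0,0],2],[[0,0,-0.3],[0,0,0],2],[[0,0,0],[0,0,0],2],[[0,0,0],[0,0,0],2],[[0,0,0],[0,0,0],2],[[0,0,0],[0,0,0],2]]'
```

```text
time_s: 31.15
ee_pos: [0.6195, -0.1384, 0.0304]
eef_rot: [2.351, 2.084, 0.0]
ft_force: [0.7, 0.8, -3.2]
grip_width: 0.358
gripper_force: 40.1
```

```bash
python3 -m handwheel '[[[-0.1,0,-0.25],[0,0,0],2],[[0,0,0],[0,0,0],2],[[0,0,0],[0,0,0],5],[[0,0,0],[0,0,0],5],[[0,0,0],[0,0,0],5],[[0,0,2],[0,0,0],7],[[0,0,3.5],[0,0,0],8.5],[[-2,1.5,2],[0,0,0],8.5],[[-3,2.9,0],[0,0,0],8.5],[[-3,2.9,0],[0,0,0],8.5]]'
python3 - <<'E'
from h import *
P=shots()
for r in rollfit(P):
    if r[1][0]>.4 and r[4]<20 and r[5]<400: print(*r)
for r in rollfit({"side":P["side"]},z0=.01):
    if .59<r[1][0]<.65: print("bed",*r)
E
```

```text
time_s: 32.4
ee_pos: [0.5388, -0.0651, 0.105]
eef_rot: [2.35, 2.081, 0.003]
ft_force: [-0.2, 0.3, -0.6]
grip_width: 0.995
gripper_force: 0.0
side [ 0.623  -0.1388] [289.  184.6] 0.66 2.0 98 184
side [0.4445 0.0239] [333.1 252.6] 0.8 4.0 231 234
side [0.4373 0.102 ] [324.1 280. ] 0.7 5.0 236 254
side [0.4468 0.2777] [288.5 347.4] 0.71 5.0 291 303
top [0.442  0.1031] [237.  266.7] 0.6 3.0 110 128
bed side [ 0.619  -0.1296] [289.  184.6] 0.66 2.0 98 189
```

```bash
python3 -m handwheel '[[[-2.5,2.3,0],[0,0,0],8.5],[[-2.5,2.3,0],[0,0,0],8.5],[[-2.4,2.2,0],[0,0,0],8.5],[[-2,2.05,-1],[0,0,0],8.5],[[0,0,-3],[0,0,0],8.5],[[0,0,-2.5],[0,0,0],8.5],[[0,0,-2.2],[0,0,0],8.5],[[0,0,0],[0,0,0],8.5],[[0,0,0],[0,0,0],2],[[0,0,0],[0,0,0],2]]' 40
python3 - <<'E'
from h import *
p=env.snapshot("side"); im=p["image"][100:300,210:450,::-1]
cv2.imwrite("pics/c6.png",cv2.resize(im,None,fx=3,fy=3,interpolation=cv2.INTER_CUBIC))
E
```

```text
time_s: 33.9
ee_pos: [0.446, 0.0229, 0.0169]
eef_rot: [2.35, 2.082, 0.003]
ft_force: [-1.2, 0.5, 0.1]
grip_width: 0.599
gripper_force: 0.0
```

View pics/c6.png

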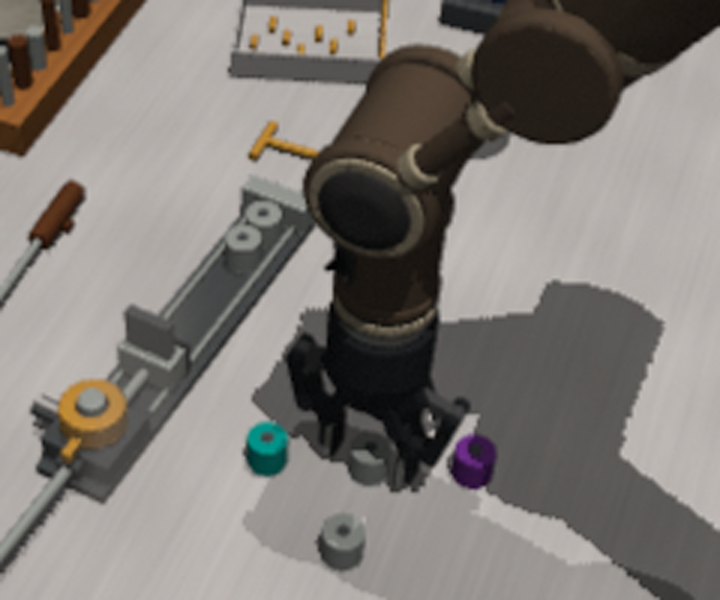

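Two rollers stand in the channel (263,213) and (242,240), and the fingers straddle C (372,455).

```bash
python3 -m handwheel '[[[0,0,0],[0,0,0],2],[[0,0,0],[0,0,0],2],[[0,0,0],[0,0,0],2],[[0,0,0],[0,0,0],2],[[0,0,0],[0,0,0],2],[[0,0,0],[0,0,0],2],[[0,0,0],[0,0,0],2],[[0,0,2],[0,0,0],2],[[0,0,2],[0,0,0],2],[[0,0,2],[0,0,0],2]]' 40
python3 -m handwheel '[[[1.3,-1.2,0],[0,0,0],2],[[2.6,-1.9,0],[0,0,0],2],[[2.6,-1.9,0],[0,0,0],2],[[2.6,-1.9,0],[0,0,0],2],[[2.6,-1.9,0],[0,0,0],2],[[2.6,-1.9,0],[0,0,0],2],[[2.1,-1.3,0],[0,0,0],2],[[1.2,-0.6,0],[0,0,0],2],[[0,0,0],[0,0,0],2],[[0,0,0],[0,0,0],2]]'
```

```text
time_s: 35.2
ee_pos: [0.444, 0.0232, 0.0762]
eef_rot: [-2.351, -2.084, 0.001]
ft_force: [-0.9, -0.3, -1.1]
grip_width: 0.361
gripper_force: 39.9
time_s: 36.45
ee_pos: [0.6191, -0.1023, 0.0749]
eef_rot: [-2.349, -2.083, 0.002]
ft_force: [0.1, 0.1, -1.2]
grip_width: 0.362
gripper_force: 40.1
```

```bash
python3 -m handwheel '[[[0.3,-0.05,-2],[0,0,0],2],[[0,0,-1],[0,0,0],2],[[0,0,-0.6],[0,0,0],2],[[0,0,-0.4],[0,0,0],2],[[0,0,-0.3],[0,0,0],2],[[0,0,-0.3],[0,0,0],2],[[0,0,0],[0,0,0],2],[[0,0,0],[0,0,0],2],[[0,0,0],[0,0,0],2],[[0,0,0],[0,0,0],2]]'
```

```text
time_s: 37.7
ee_pos: [0.6236, -0.1034, 0.0299]
eef_rot: [2.351, 2.083, 0.0]
ft_force: [-0.4, -0.9, -1.4]
grip_width: 0.357
gripper_force: 40.1
```

```bash
python3 -m handwheel '[[[-0.1,0,-0.25],[0,0,0],2],[[0,0,0],[0,0,0],2],[[0,0,0],[0,0,0],5],[[0,0,0],[0,0,0],5],[[0,0,0],[0,0,0],5],[[0,0,2],[0,0,0],7],[[0,0,3.5],[0,0,0],8.5],[[-2.5,1.5,2],[0,0,0],8.5],[[-3,3,0],[0,0,0],8.5],[[-3,3,0],[0,0,0],8.5]]'
python3 - <<'E'
from h import *
P=shots()
for r in rollfit(P):
    if r[1][0]>.4 and r[4]<20 and r[5]<400: print(*r)
for r in rollfit({"side":P["side"]},z0=.01):
    if .59<r[1][0]<.65: print("bed",*r)
E
```

```text
time_s: 38.95
ee_pos: [0.5378, -0.028, 0.1045]
eef_rot: [2.35, 2.081, 0.004]
ft_force: [0.4, 0.5, -0.5]
grip_width: 0.994
gripper_force: 0.0
side [ 0.6292 -0.104 ] [281.4 192.9] 0.56 2.0 90 190
side [0.4374 0.1022] [324.  280.1] 0.59 4.0 246 254
side [0.4469 0.2776] [288.5 347.3] 0.49 5.0 276 303
top [ 0.6196 -0.1767] [339.4 198.7] 0.54 2.0 134 136
top [ 0.6255 -0.1484] [329.  196.9] 0.47 2.0 51 135
top [0.4429 0.1018] [237.5 266.4] 0.52 3.0 104 127
bed side [ 0.6252 -0.0952] [281.4 192.9] 0.56 2.0 90 194
```

```bash
python3 -m handwheel '[[[-2.2,3,0],[0,0,0],8.5],[[-2.8,3.4,0],[0,0,0],8.5],[[-2.6,3.4,0],[0,0,0],8.5],[[-2.2,3.15,-1],[0,0,0],8.5],[[0,0,-3],[0,0,0],8.5],[[0,0,-2.5],[0,0,0],8.5],[[0,0,-2.2],[0,0,0],8.5],[[0,0,0],[0,0,0],8.5],[[0,0,0],[0,0,0],2],[[0,0,0],[0,0,0],2]]' 40
python3 -m handwheel '[[[0,0,0],[0,0,0],2],[[0,0,0],[0,0,0],2],[[0,0,0],[0,0,0],2],[[0,0,0],[0,0,0],2],[[0,0,0],[0,0,0],2],[[0,0,0],[0,0,0],2],[[0,0,0],[0,0,0],2],[[0,0,2],[0,0,0],2],[[0,0,2],[0,0,0],2],[[0,0,2],[0,0,0],2]]' 40
```

```text
time_s: 40.45
ee_pos: [0.441, 0.1011, 0.0164]
eef_rot: [2.35, 2.082, 0.003]
ft_force: [0.7, -0.3, -0.0]
grip_width: 0.599
gripper_force: 0.0
time_s: 41.7
ee_pos: [0.439, 0.1011, 0.0758]
eef_rot: [-2.351, -2.084, 0.0]
ft_force: [0.5, -0.9, -1.7]
grip_width: 0.357
gripper_force: 39.9
```

```bash
python3 -m handwheel '[[[1.3,-1.2,0],[0,0,0],2],[[2.8,-2.5,0],[0,0,0],2],[[2.8,-2.5,0],[0,0,0],2],[[2.8,-2.5,0],[0,0,0],2],[[2.8,-2.5,0],[0,0,0],2],[[2.8,-2.5,0],[0,0,0],2],[[2.1,-1.9,0],[0,0,0],2],[[1.35,-1.38,0],[0,0,0],2],[[0,0,0],[0,0,0],2],[[0,0,0],[0,0,0],2]]'
```

```text
time_s: 42.95
ee_pos: [0.6256, -0.0681, 0.0744]
eef_rot: [-2.349, -2.082, 0.002]
ft_force: [-0.0, 0.7, -2.7]
grip_width: 0.362
gripper_force: 40.1
```

```bash
python3 -m handwheel '[[[0.05,-0.05,-2],[0,0,0],2],[[0,0,-1],[0,0,0],2],[[0,0,-0.6],[0,0,0],2],[[0,0,-0.4],[0,0,0],2],[[0,0,-0.3],[0,0,0],2],[[0,0,-0.3],[0,0,0],2],[[0,0,0],[0,0,0],2],[[0,0,0],[0,0,0],2],[[0,0,0],[0,0,0],2],[[0,0,0],[0,0,0],2]]'
```

```text
time_s: 44.2
ee_pos: [0.6276, -0.0692, 0.0294]
eef_rot: [2.351, 2.084, 0.0]
ft_force: [1.1, -0.0, -1.9]
grip_width: 0.359
gripper_force: 40.1
```

```bash
python3 -m handwheel '[[[-0.1,0,-0.25],[0,0,0],2],[[0,0,0],[0,0,0],2],[[0,0,0],[0,0,0],5],[[0,0,0],[0,0,0],5],[[0,0,0],[0,0,0],5],[[0,0,2],[0,0,0],7],[[0,0,3.5],[0,0,0],8.5],[[-3,2,2],[0,0,0],8.5],[[-3.5,3.5,0],[0,0,0],8.5],[[-3.5,3.5,0],[0,0,0],8.5]]'
python3 -m handwheel '[[[-3,4,0],[0,0,0],8.5],[[-2.5,4.5,0],[0,0,0],8.5],[[-2,4.5,0],[0,0,0],8.5],[[-0.4,4.5,0],[0,0,0],8.5],[[0,4.5,0],[0,0,0],8.5],[[0,3.7,0],[0,0,0],8.5],[[0,0,-2],[0,0,0],8.5],[[0,0,0],[0,0,0],8.5],[[0,0,0],[0,0,0],8.5],[[0,0,0],[0,0,0],8.5]]'
python3 - <<'E'
from h import *
P=shots()
for r in rollfit(P):
    if r[1][0]>.4 and r[4]<20 and r[5]<400: print(*r)
im=P["side"]["image"][150:380,190:430,::-1]
cv2.imwrite("pics/c7.png",cv2.resize(im,None,fx=2.6,fy=2.6,interpolation=cv2.INTER_CUBIC))
E
```

```text
time_s: 45.45
ee_pos: [0.5267, 0.0214, 0.104]
eef_rot: [2.351, 2.081, 0.004]
ft_force: [0.6, -0.0, 0.1]
grip_width: 0.993
gripper_force: 0.0
time_s: 46.7
ee_pos: [0.4481, 0.2777, 0.0828]
eef_rot: [2.352, 2.082, 0.002]
ft_force: [0.5, 0.1, -0.5]
grip_width: 0.994
gripper_force: 0.0
side [0.4472 0.2768] [288.5 346.9] 0.75 4.0 241 302
top [ 0.62   -0.1753] [338.9 198.6] 0.45 3.0 131 136
top [ 0.6285 -0.1042] [312.7 196.1] 0.4 3.0 125 133
top [0.4506 0.275 ] [172.3 264.9] 0.71 2.0 131 147
```

View pics/c7.png

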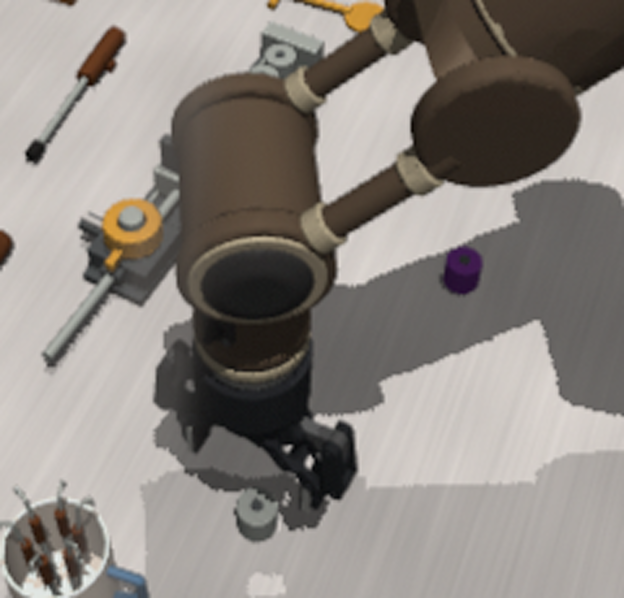

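E stands below the gripper (257,514) and the way down is clear.

```bash
python3 -m handwheel '[[[-0.1,-0.1,-2.5],[0,0,0],8.5],[[0,0,-2.5],[0,0,0],8.5],[[0,0,-1.6],[0,0,0],8.5],[[0,0,0],[0,0,0],2],[[0,0,0],[0,0,0],2],[[0,0,0],[0,0,0],2],[[0,0,0],[0,0,0],2],[[0,0,0],[0,0,0],2],[[0,0,0],[0,0,0],2],[[0,0,0],[0,0,0],2]]' 40
python3 -m handwheel '[[[0,0,0],[0,0,0],2],[[0,0,2],[0,0,0],2],[[0,0,3],[0,0,0],2],[[0,0,2],[0,0,0],2],[[0,-2,0],[0,0,0],2],[[0,-4,0],[0,0,0],2],[[0,-4,0],[0,0,0],2],[[0,-4,0],[0,0,0],2],[[0,-4,0],[0,0,0],2],[[0,-2,0],[0,0,0],2]]' 40
```

```text
time_s: 48.15
ee_pos: [0.4474, 0.2774, 0.017]
eef_rot: [2.351, 2.083, 0.003]
ft_force: [-0.9, -0.1, 6.4]
grip_width: 0.361
gripper_force: 39.9
time_s: 49.4
ee_pos: [0.444, 0.0739, 0.0841]
eef_rot: [-2.352, -2.08, 0.006]
ft_force: [0.9, -0.1, -1.0]
grip_width: 0.361
gripper_force: 39.9
```

```bash
python3 -m handwheel '[[[1.3,-0.8,0],[0,0,0],2],[[2.8,-1.6,0],[0,0,0],2],[[2.8,-1.6,0],[0,0,0],2],[[2.8,-1.6,0],[0,0,0],2],[[2.8,-1.6,0],[0,0,0],2],[[2.8,-1.6,0],[0,0,0],2],[[2.1,-1.2,0],[0,0,0],2],[[1.3,-0.7,0],[0,0,0],2],[[0,0,0],[0,0,0],2],[[0,0,0],[0,0,0],2]]'
```

```text
time_s: 50.65
ee_pos: [0.6322, -0.0296, 0.085]
eef_rot: [-2.349, -2.083, 0.002]
ft_force: [-0.5, 1.2, -1.9]
grip_width: 0.36
gripper_force: 40.0
```

```bash
python3 -m handwheel '[[[-0.2,-0.3,-1],[0,0,0],2],[[0,0,-1.6],[0,0,0],2],[[0,0,-1],[0,0,0],2],[[0,0,-0.7],[0,0,0],2],[[0,0,-0.4],[0,0,0],2],[[0,0,-0.4],[0,0,0],2],[[0,0,-0.3],[0,0,0],2],[[0,0,0],[0,0,0],2],[[0,0,0],[0,0,0],2],[[0,0,0],[0,0,0],2]]'
```

```text
time_s: 51.9
ee_pos: [0.6316, -0.0332, 0.032]
eef_rot: [2.351, 2.083, 0.001]
ft_force: [0.7, 0.0, -2.3]
grip_width: 0.36
gripper_force: 40.0
```

```bash
python3 -m handwheel '[[[-0.05,0,-0.2],[0,0,0],2],[[0,0,-0.2],[0,0,0],2],[[0,0,0],[0,0,0],2],[[0,0,0],[0,0,0],5],[[0,0,0],[0,0,0],5],[[0,0,0],[0,0,0],5],[[0,0,3],[0,0,0],6],[[0,0,4],[0,0,0],6],[[0,0,3],[0,0,0],6],[[-4,4,2],[0,0,0.15],6]]'
python3 -m handwheel '[[[-4,4,0],[0,0,0.15],6],[[-2,4,0],[0,0,0.15],6],[[-2,2,0],[0,0,0.15],6],[[0,0,0],[0,0,0.15],6],[[0,0,0],[0,0,0.15],6],[[0,0,0],[0,0,0.15],6],[[0,0,0],[0,0,0.15],6],[[0,0,0],[0,0,0.15],6],[[0,0,0],[0,0,0.15],5],[[0,0,0],[0,0,0.071],5]]'
python3 - <<'E'
from h import *
P=shots()
for n,b in (("side",(150,270,210,340)),("top",(160,230,215,375))):
  im=P[n]["image"][b[0]:b[1],b[2]:b[3],::-1]
  cv2.imwrite(f"pics/c8{n}.png",cv2.resize(im,None,fx=4.5,fy=4.5,interpolation=cv2.INTER_CUBIC))
E
```

```text
time_s: 53.15
ee_pos: [0.5949, 0.0052, 0.1511]
eef_rot: [2.183, 2.25, 0.008]
ft_force: [0.0, 1.9, -0.1]
grip_width: 0.704
gripper_force: 0.0
time_s: 54.4
ee_pos: [0.511, 0.1068, 0.148]
eef_rot: [0.184, 3.136, 0.0]
ft_force: [0.5, 0.4, 0.0]
grip_width: 0.588
gripper_force: 0.0
```

View pics/c8side.png

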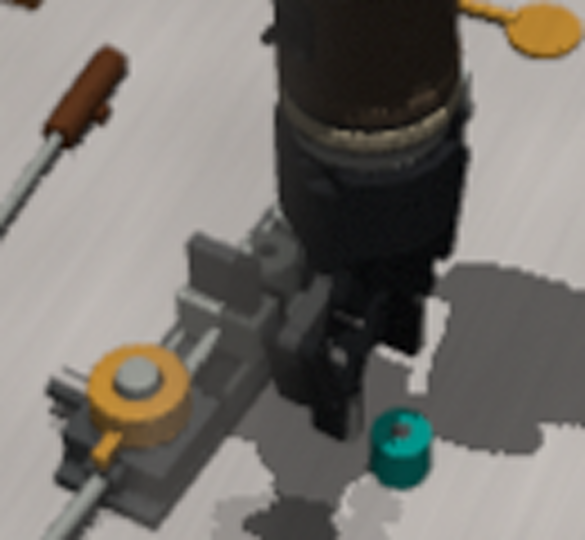

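Roller 5 stands upright in front of the jaw (crop (275,250)) and the pointer is still at the stud. Now I pinch the fin and shut the jaw.

```bash
python3 -m handwheel '[[[3,-2,0],[0,0,0],5],[[3,-2.4,0],[0,0,0],5],[[3,-2.4,-1],[0,0,0],5],[[3,-2.4,-1],[0,0,0],5],[[0.8,-0.88,-1],[0,0,0],5],[[0,0,-2],[0,0,0],5],[[0,0,-2],[0,0,0],5],[[0,0,-1.4],[0,0,0],5],[[0,0,0],[0,0,0],5],[[0,0,0],[0,0,0],5]]' 60
python3 -m handwheel '[[[0,0,0],[0,0,0],0],[[0,0,0],[0,0,0],0],[[0,0,0],[0,0,0],0],[[0,0,0],[0,0,0],0],[[0,0,0],[0,0,0],0],[[0,0,0],[0,0,0],0],[[0,0,0],[0,0,0],0],[[0,0,0],[0,0,0],0],[[0,0,0],[0,0,0],0],[[0,0,0],[0,0,0],0]]'
python3 -m handwheel '[[[-0.02,-0.2,0],[0,0,0],0],[[-0.02,-0.2,0],[0,0,0],0],[[-0.03,-0.2,0],[0,0,0],0],[[-0.02,-0.2,0],[0,0,0],0],[[-0.02,-0.2,0],[0,0,0],0],[[-0.03,-0.2,0],[0,0,0],0],[[-0.02,-0.2,0],[0,0,0],0],[[-0.02,-0.2,0],[0,0,0],0],[[-0.03,-0.1,0],[0,0,0],0],[[0,0,0],[0,0,0],0]]'
```

```text
time_s: 55.75
ee_pos: [0.6393, 0.0064, 0.0642]
eef_rot: [0.188, 3.135, 0.0]
ft_force: [0.2, 0.4, -0.0]
grip_width: 0.584
gripper_force: 0.0
time_s: 57.0
ee_pos: [0.6395, 0.0059, 0.0647]
eef_rot: [0.188, 3.135, -0.0]
ft_force: [-0.9, 0.2, 6.6]
grip_width: 0.106
gripper_force: 60.3
time_s: 58.25
ee_pos: [0.6378, -0.0089, 0.0647]
eef_rot: [0.189, 3.134, 0.005]
ft_force: [1.0, 6.5, 4.0]
grip_width: 0.109
gripper_force: 60.4
```

```bash
python3 -m handwheel '[[[-0.02,-0.1,0],[0,0,0],0],[[-0.02,-0.1,0],[0,0,0],0],[[-0.01,-0.1,0],[0,0,0],0],[[-0.01,-0.1,0],[0,0,0],0],[[-0.01,-0.1,0],[0,0,0],0],[[0,0,0],[0,0,0],0],[[0,0,0],[0,0,0],0],[[0,0,0],[0,0,0],0],[[0,0,0],[0,0,0],0],[[0,0,0],[0,0,0],0]]'
```

```text
time_s: 59.5
ee_pos: [0.6373, -0.0134, 0.0647]
eef_rot: [0.189, 3.134, 0.006]
ft_force: [0.5, 7.9, 4.8]
grip_width: 0.103
gripper_force: 60.3
```

```bash
python3 -m handwheel '[[[-0.01,-0.1,0],[0,0,0],0],[[-0.01,-0.1,0],[0,0,0],0],[[0,0,0],[0,0,0],0],[[0,0,0],[0,0,0],0],[[0,0,0],[0,0,0],0],[[0,0,0],[0,0,0],0],[[0,0,0],[0,0,0],0],[[0,0,0],[0,0,0],0],[[0,0,0],[0,0,0],0],[[0,0,0],[0,0,0],0]]'
```

```text
time_s: 60.75
ee_pos: [0.6372, -0.015, 0.0647]
eef_rot: [0.189, 3.134, 0.007]
ft_force: [0.7, 7.9, 6.1]
grip_width: 0.103
gripper_force: 60.3
```

```bash
python3 -m handwheel '[[[-0.01,-0.1,0],[0,0,0],0],[[-0.01,-0.1,0],[0,0,0],0],[[0,0,0],[0,0,0],0],[[0,0,0],[0,0,0],0],[[0,0,0],[0,0,0],0],[[0,0,0],[0,0,0],0],[[0,0,0],[0,0,0],0],[[0,0,0],[0,0,0],0],[[0,0,0],[0,0,0],0],[[0,0,0],[0,0,0],0]]'
python3 -m handwheel '[[[-0.01,-0.1,0],[0,0,0],0],[[-0.01,-0.1,0],[0,0,0],0],[[0,0,0],[0,0,0],0],[[0,0,0],[0,0,0],0],[[0,0,0],[0,0,0],0],[[0,0,0],[0,0,0],0],[[0,0,0],[0,0,0],0],[[0,0,0],[0,0,0],0],[[0,0,0],[0,0,0],0],[[0,0,0],[0,0,0],0]]'
```

```text
time_s: 62.0
ee_pos: [0.637, -0.0165, 0.0647]
eef_rot: [0.189, 3.134, 0.008]
ft_force: [1.3, 9.2, 4.3]
grip_width: 0.106
gripper_force: 60.4
time_s: 63.25
ee_pos: [0.6369, -0.0167, 0.0647]
eef_rot: [0.19, 3.133, 0.012]
ft_force: [1.6, 14.9, 3.4]
grip_width: 0.102
gripper_force: 60.5
```

The row has come up solid: the force rises with no travel. One more firm squeeze.

```bash
python3 -m handwheel '[[[-0.01,-0.1,0],[0,0,0],0],[[-0.01,-0.1,0],[0,0,0],0],[[0,0,0],[0,0,0],0],[[0,0,0],[0,0,0],0],[[0,0,0],[0,0,0],0],[[0,0,0],[0,0,0],0],[[0,0,0],[0,0,0],0],[[0,0,0],[0,0,0],0],[[0,0,0],[0,0,0],0],[[0,0,0],[0,0,0],0]]'
```

```text
time_s: 64.5
ee_pos: [0.6369, -0.017, 0.0647]
eef_rot: [0.191, 3.133, 0.016]
ft_force: [2.5, 18.8, 4.3]
grip_width: 0.101
gripper_force: 60.5
```

```bash
python3 -m handwheel '[[[0,0,0],[0,0,0],2.5],[[0,0,0],[0,0,0],2.5],[[0,0,0],[0,0,0],2.5],[[0,0,0],[0,0,0],2.5],[[0,0,2],[0,0,0],2.5],[[0,0,3],[0,0,0],2.5],[[0,0,3],[0,0,0],8],[[0,3,0],[0,0,0],8],[[0,4,0],[0,0,0],8],[[0,0,0],[0,0,0],8]]'
python3 - <<'E'
from h import *
p=env.snapshot("side"); im=p["image"][130:280,190:330,::-1]
cv2.imwrite("pics/c9.png",cv2.resize(im,None,fx=4,fy=4,interpolation=cv2.INTER_CUBIC))
E
```

```text
time_s: 65.75
ee_pos: [0.636, 0.0472, 0.1459]
eef_rot: [0.184, 3.134, -0.001]
ft_force: [0.4, 0.2, 0.4]
grip_width: 0.934
gripper_force: 0.0
```

View pics/c9.png

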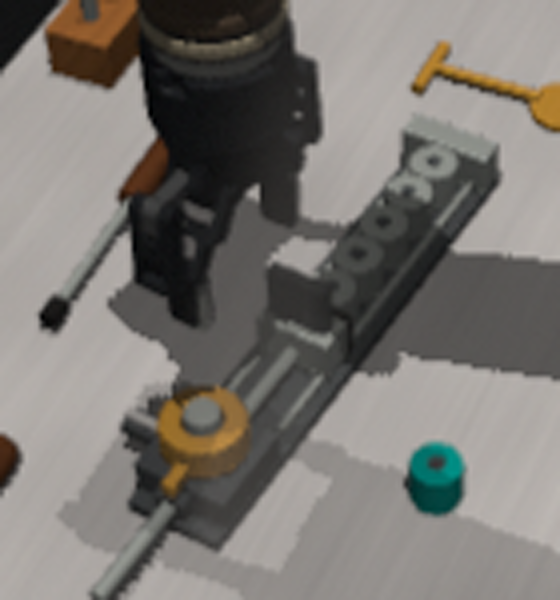

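All five rollers stand in one tight row from the stop (435,160) to the jaw (345,290). Locking the collar.

```bash
python3 -m handwheel '[[[0.5,2,0],[0,0,0],8.4],[[0.44,2.08,0],[0,0,0],8.4],[[0,0,-3],[0,0,0],8.4],[[0,0,-3],[0,0,0],8.4],[[0,0,-2.5],[0,0,0],8.4],[[0,0,0],[0,0,0],8.4],[[0,0,0],[0,0,0],4],[[0,0,0],[0,0,0],4],[[0,0,0],[0,0,0],4],[[0,0,0],[0,0,0],4]]' 40
python3 -m handwheel '[[[0,0,0],[0,0,0],4],[[0,0,0],[0,0,0],4],[[0,0,0],[0,0,0],4],[[0,0,0],[0,0,0],4],[[0,0,0],[0,0,-0.14],4],[[0,0,0],[0,0,-0.14],4],[[0,0,0],[0,0,-0.14],4],[[0,0,0],[0,0,-0.14],4],[[0,0,0],[0,0,-0.14],4],[[0,0,0],[0,0,-0.14],4]]'
python3 -m handwheel '[[[0,0,0],[0,0,-0.14],4],[[0,0,0],[0,0,-0.14],4],[[0,0,0],[0,0,-0.14],4],[[0,0,0],[0,0,-0.14],4],[[0,0,0],[0,0,-0.1],4],[[0,0,0],[0,0,0],4],[[0,0,0],[0,0,0],4],[[0,0,0],[0,0,0],4],[[0,0,0],[0,0,0],4],[[0,0,0],[0,0,0],4]]'
```

```text
time_s: 67.05
ee_pos: [0.6464, 0.0876, 0.0612]
eef_rot: [0.19, 3.132, 0.003]
ft_force: [-1.2, 1.5, 5.6]
grip_width: 0.567
gripper_force: 40.8
time_s: 68.3
ee_pos: [0.6457, 0.0866, 0.0611]
eef_rot: [1.455, 2.782, 0.001]
ft_force: [-3.3, -0.9, 7.2]
grip_width: 0.563
gripper_force: 40.8
time_s: 69.55
ee_pos: [0.6449, 0.0864, 0.0612]
eef_rot: [2.275, 2.165, -0.001]
ft_force: [-5.0, 0.0, 9.0]
grip_width: 0.563
gripper_force: 41.1
```

```bash
python3 -m handwheel '[[[0,0,0],[0,0,0],8],[[0,0,0],[0,0,0],8],[[0,0,0],[0,0,0],8],[[0,0,0],[0,0,0],8],[[0,0,3],[0,0,0],8],[[0,0,4],[0,0,0],8],[[-4,0,2],[0,0,0],8],[[-5,1,0],[0,0,0],8],[[-5,2,0],[0,0,0],8],[[-5,2,0],[0,0,0],8]]'
python3 -m handwheel '[[[-3,3,0],[0,0,0],8],[[-2,4,0],[0,0,0],8],[[0,4,0],[0,0,0],8],[[0,4,0],[0,0,0],8],[[0,3,0],[0,0,0],8],[[0,3,0],[0,0,0],8],[[0,0,0],[0,0,0],8],[[0,0,0],[0,0,0],8],[[0,0,0],[0,0,0],8],[[0,0,0],[0,0,0],8]]'
python3 - <<'E'
from h import *
P=shots()
cc={"top":(.6496,.0884),"side":(.649,.0835)}
for n,p in P.items():
    r=env.place_of(p,"collar_pointer"); c=env.place_of(p,"collar_top")
    for q in r[:1]:
        X=ray(p,q["position"],.0425)[:2]
        for C in (cc[n], ray(p,c[0]["position"],.0605)[:2] if c else None):
            if C is None: continue
            d=toclamp([0,0,-.12],X-np.array(C)); print(n,q["confidence"],d,np.arctan2(d[0],d[1]))
A=cv2.resize(P["top"]["image"][150:230,215:375,::-1],None,fx=5,fy=3.7,interpolation=cv2.INTER_CUBIC)
B=cv2.resize(P["side"]["image"][150:270,200:340,::-1],None,fx=4,fy=4,interpolation=cv2.INTER_CUBIC)
A=cv2.resize(P["top"]["image"][155:225,220:360,::-1],None,fx=5.7,fy=5.7,interpolation=cv2.INTER_CUBIC)
cv2.imwrite("pics/cA.png",A);cv2.imwrite("pics/cB.png",B)
E
```

```text
time_s: 70.8
ee_pos: [0.4533, 0.1371, 0.1489]
eef_rot: [2.277, 2.165, 0.001]
ft_force: [1.0, 0.1, 0.5]
grip_width: 0.933
gripper_force: 0.0
time_s: 72.05
ee_pos: [0.4048, 0.346, 0.1488]
eef_rot: [2.277, 2.165, -0.001]
ft_force: [0.2, -0.2, 0.3]
grip_width: 0.937
gripper_force: 0.0
top 0.56 [0.04117382 0.00666113] 1.4104052145320072
top 0.56 [0.03867918 0.01651136] 1.1673346686392332
side 0.58 [0.03532385 0.00581783] 1.4075619258410104
side 0.58 [0.06928268 0.24210569] 0.27871824089597014
```

View pics/cA.png

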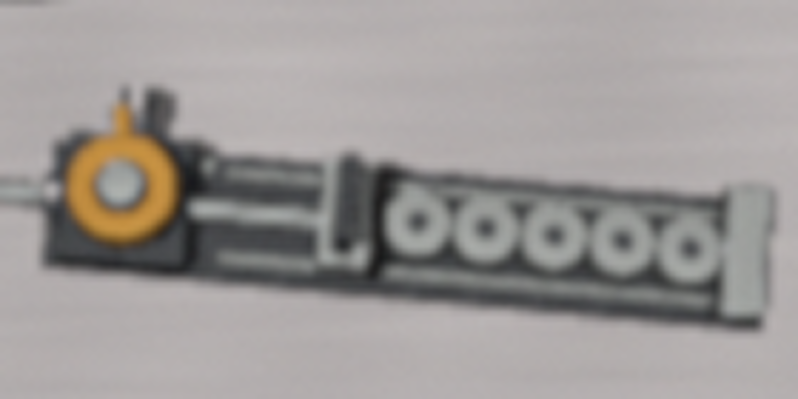

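View pics/cB.png

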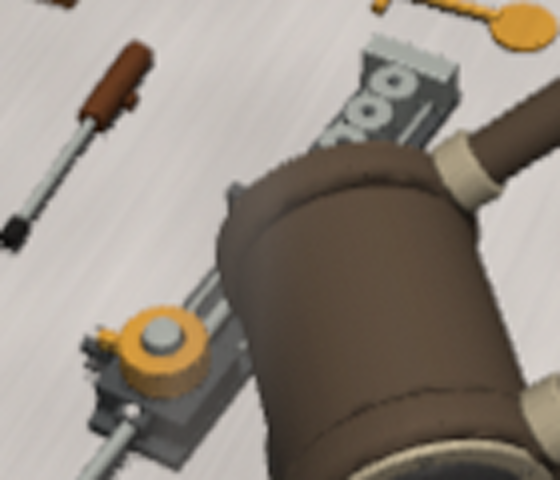

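The top crop shows five rollers in line, touching stop and jaw. The pointer is up near the bar at (123,110). Measuring its angle from the orange lug pixels.

```bash
cat > ang.py <<'E'
from h import *
def ang(n,p,img):
    f=4; hsv=cv2.cvtColor(cv2.resize(img,None,fx=f,fy=f,interpolation=cv2.INTER_CUBIC),cv2.COLOR_RGB2HSV).astype(int)
    o=((hsv[...,0]>6)&(hsv[...,0]<30)&(hsv[...,1]>100)&(hsv[...,2]>70)).astype(np.uint8)
    C={"top":(.6496,.0884),"side":(.649,.0835)}[n]
    u=proj(p,[*C,.0485]); k=np.zeros_like(o); cv2.circle(k,(int(u[0]*f),int(u[1]*f)),23*f,1,-1); o*=k
    ring=cv2.morphologyEx(cv2.morphologyEx(o,cv2.MORPH_CLOSE,np.ones((9,9))),cv2.MORPH_OPEN,cv2.getStructuringElement(2,(21,21)))
    cs,_=cv2.findContours(ring,0,1); fl=np.zeros_like(o); cv2.drawContours(fl,[max(cs,key=cv2.contourArea)],-1,1,-1)
    fo=cv2.morphologyEx(fl,cv2.MORPH_OPEN,cv2.getStructuringElement(2,(45,45))); c,ar=maskc(fo); c=(c-1.5)/f
    cen=fitc({n:p},[(n,c)],lambda x:cyl(x,.025,.0365,.0605),np.array(C)).x
    ys,xs=np.nonzero(o); W=np.array([ray(p,((x-1.5)/f,(y-1.5)/f),.0445)[:2]-cen for x,y in zip(xs,ys)])
    D=np.array([toclamp([0,0,-.12],w) for w in W]); r=np.hypot(*D.T); a=np.arctan2(D[:,0],D[:,1]); m=(r>.031)&(r<.046)&(abs(a-.8)<1.3)
    return cen,np.median(a[m]),a[m].min(),a[m].max(),m.sum()
if __name__=="__main__":
    P=shots()
    for n,p in P.items():
        print(n,"now",ang(n,p,p["image"]))
        print(n,"start",ang(n,p,cv2.imread(f"pics/{n}0.png")[:,:,::-1]))
E
python3 ang.py
```

```text
Traceback (most recent call last):
  File "ang.py", line 17, in <module>
    print(n,"now",ang(n,p,p["image"]))
                  ~~~^^^^^^^^^^^^^^^^
  File "ang.py", line 9, in ang
    fo=cv2.morphologyEx(fl,cv2.MORPH_OPEN,cv2.getStructuringElement(2,(45,45))); c,ar=maskc(fo); c=(c-1.5)/f
                                                                                      ~~~~~^^^^
  File "h.py", line 42, in maskc
    m=m.astype(np.uint8); n,l,s,c=cv2.connectedComponentsWithStats(m); i=1+np.argmax(s[1:,4]); return c[i],s[i,4]
                                                                           ~~~~~~~~~^^^^^^^^^
ValueError: attempt to get argmax of an empty sequence
```

```bash
sed -i 's/    ring=.*/    ring=cv2.morphologyEx(o,cv2.MORPH_CLOSE,np.ones((9,9)))/' ang.py; python3 ang.py
```

```text
top now (array([0.6490189 , 0.08805832]), np.float64(1.4520233707875048), np.float64(1.344784521182251), np.float64(1.5788718606229337), np.int64(143))
top start (array([0.6491603, 0.0880762]), np.float64(1.49195431737843), np.float64(1.3680355424554875), np.float64(1.6432062933197564), np.int64(156))
side now (array([0.64602132, 0.08905857]), np.float64(1.434709567853935), np.float64(1.1566069247789956), np.float64(2.097163609952384), np.int64(370))
side start (array([0.64834582, 0.08661317]), np.float64(1.3680335687791654), np.float64(-0.49998315002017013), np.float64(2.06237907744249), np.int64(223))
```

Pointer reads about 1.45 rad, right at the edge of the band. I'll regrip and add about 0.12 rad clockwise.

```bash
python3 -m handwheel '[[[0,-3,0],[0,0,0],8.4],[[0,-3,0],[0,0,0],8.4],[[1,-4,0],[0,0,0],8.4],[[3,-4,0],[0,0,0],8.4],[[3,-4,0],[0,0,0],8.4],[[4,-4,0],[0,0,0],8.4],[[4.5,-2.9,0],[0,0,0],8.4],[[4.5,-1,0],[0,0,0],8.4],[[3,0,0],[0,0,0],8.4],[[1,0,0],[0,0,0],8.4]]' 40
python3 -m handwheel '[[[0,0,0],[0,0,0],8.4],[[0,0,0],[0,0,0],8.4],[[0,0,0],[0,0,0],8.4],[[0,0,0],[0,0,0],8.4],[[0,0,0],[0,0,0],8.4],[[0,0,0],[0,0,0],8.4],[[0,0,0],[0,0,0],8.4],[[0,0,0],[0,0,0],8.4],[[0,0,0],[0,0,0],8.4],[[0,0,0],[0,0,0],8.4]]'
```

```text
time_s: 73.8
ee_pos: [0.6463, 0.0874, 0.1487]
eef_rot: [2.276, 2.165, 0.001]
ft_force: [-0.2, -0.5, -0.6]
grip_width: 0.988
gripper_force: 0.0
time_s: 75.05
ee_pos: [0.6447, 0.0878, 0.1487]
eef_rot: [-2.276, -2.166, 0.0]
ft_force: [0.7, 0.4, -0.0]
grip_width: 0.988
gripper_force: 0.0
```

```bash
python3 -m handwheel '[[[0,0,-3],[0,0,0],8.4],[[0,0,-3],[0,0,0],8.4],[[0,-0.1,-2.75],[0,0,0],8.4],[[0,0,0],[0,0,0],8.4],[[0,0,0],[0,0,0],4],[[0,0,0],[0,0,0],4],[[0,0,0],[0,0,0],4],[[0,0,0],[0,0,0],4],[[0,0,0],[0,0,0],4],[[0,0,0],[0,0,0],4]]' 40
python3 -m handwheel '[[[0,0,0],[0,0,0],4],[[0,0,0],[0,0,0],4],[[0,0,0],[0,0,-0.06],4],[[0,0,0],[0,0,-0.06],4],[[0,0,0],[0,0,0],4],[[0,0,0],[0,0,0],4],[[0,0,0],[0,0,0],4],[[0,0,0],[0,0,0],4],[[0,0,0],[0,0,0],4],[[0,0,0],[0,0,0],4]]'
python3 -m handwheel '[[[0,0,0],[0,0,0],8],[[0,0,0],[0,0,0],8],[[0,0,0],[0,0,0],8],[[0,0,0],[0,0,0],8],[[0,0,3],[0,0,0],8],[[0,0,4],[0,0,0],8],[[-4,0,2],[0,0,0],8],[[-5,1,0],[0,0,0],8],[[-5,2,0],[0,0,0],8],[[-5,2,0],[0,0,0],8]]'
python3 -m handwheel '[[[-3,3,0],[0,0,0],8],[[-2,4,0],[0,0,0],8],[[0,4,0],[0,0,0],8],[[0,4,0],[0,0,0],8],[[0,3,0],[0,0,0],8],[[0,3,0],[0,0,0],8],[[0,0,0],[0,0,0],8],[[0,0,0],[0,0,0],8],[[0,0,0],[0,0,0],8],[[0,0,0],[0,0,0],8]]'
python3 ang.py
python3 - <<'E'
from h import *
p=env.snapshot("top"); A=cv2.resize(p["image"][155:225,220:360,::-1],None,fx=5.7,fy=5.7,interpolation=cv2.INTER_CUBIC); cv2.imwrite("pics/cC.png",A)
E
```

```text
time_s: 76.3
ee_pos: [0.6449, 0.087, 0.0639]
eef_rot: [-2.276, -2.165, -0.0]
ft_force: [-3.4, 0.6, 6.5]
grip_width: 0.558
gripper_force: 40.1
time_s: 77.55
ee_pos: [0.6448, 0.087, 0.0639]
eef_rot: [-2.402, -2.025, 0.0]
ft_force: [-3.7, 0.3, 6.8]
grip_width: 0.556
gripper_force: 40.1
time_s: 78.8
ee_pos: [0.4534, 0.1371, 0.1514]
eef_rot: [2.402, 2.024, 0.001]
ft_force: [0.7, -0.3, 0.7]
grip_width: 0.939
gripper_force: 0.0
time_s: 80.05
ee_pos: [0.4048, 0.346, 0.1513]
eef_rot: [2.403, 2.024, -0.0]
ft_force: [-0.0, -0.5, -0.2]
grip_width: 0.937
gripper_force: 0.0
top now (array([0.64923441, 0.08797403]), np.float64(1.586210869676073), np.float64(1.4482719377371638), np.float64(1.7760777272495432), np.int64(187))
top start (array([0.6491603, 0.0880762]), np.float64(1.49195431737843), np.float64(1.3680355424554875), np.float64(1.6432062933197564), np.int64(156))
side now (array([0.64620574, 0.08902858]), np.float64(1.5686930996764434), np.float64(1.300487805347055), np.float64(2.0999532335777733), np.int64(344))
side start (array([0.64834582, 0.08661317]), np.float64(1.3680335687791654), np.float64(-0.49998315002017013), np.float64(2.06237907744249), np.int64(223))
```

View pics/cC.png

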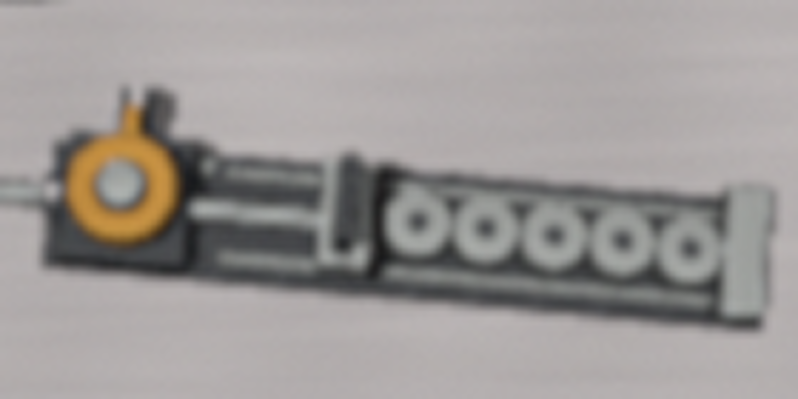

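The pointer is at about 1.58 rad beside the bar (133,115), and the row is still clamped tight. Handing in.

```bash
python3 -c "
from station import env
print(env.sign_off())"
```

```text
the job is handed in; nothing more can be done
None
```

All five nickel rollers stand clamped in one row between the stop and the jaw, the collar reads about 1.58 rad (locked mark 1.571), and the job is handed in; the sign-off returned no verdict.

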